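# Lock the chocolate warmer's service cover with the screwdriver

## Robot

A 7-joint arm with a two-finger parallel gripper is mounted at the origin on the work surface. World frame = base frame: x ahead of the robot, y to its left, z up, the work surface at z = 0. Lengths are in m, angles in rad, forces in N, time in s.
With the tool pointing down it reaches from about 0.35 to 0.9 m from the base axis. Payload 7.2 kg.
Tool frame: the origin (TCP) lies midway between the tips of the shut fingers; the grasp point (between the pads) lies 19 mm behind it; z points along the fingers, x is the direction in which the jaws open and shut, and the axes are right-handed (so a half turn about z gives the same grasp; the last joint's range is limited). The gripper opens to 88 mm and grips with 3 to 60 N. Pads are 20 mm wide; open, the fingers measure 115 mm over their backs; the gripper's body (75 mm by 178 mm) begins 61 mm behind the grasp point.
Start: joints at [1.145, 0.411, -0.013, 1.596, 0.006, 1.134, -0.082], TCP at [0.219, -0.585, 0.223] pointing down, gripper open.
Joint ranges: [-2.95, 2.95], [-0.29, 1.99], [-1.47, 1.44], [0.14, 2.54], [-1.03, 4.17], [0.13, 1.85], [-2.86, 2.86]. Speed limits (rad/s): [2.39, 2.39, 3.01, 3.01, 3.14, 3.14, 3.14].

## Interface

Orientations are given as a rotation vector (axis times angle).
In Python, from workcell import r gives the robot as it stands.
- The arm moves only by the tool servo_tool, never from a script. Its argument "deltas" is a list of rows, each an object of numbers: "tx", "ty", "tz": the shift along the world's x, y, z in cm; "yaw": the turn about the world's z in degrees; "gripper": the finger opening in cm, from 0 to 8.78. In form: [{"tx": .., "ty": .., "tz": .., "yaw": .., "gripper": ..}, ...]. A call has 1 to 20 rows; each row is the pose to reach, as a shift and turn from the pose commanded when the call began; what a row does not reach only later rows make up. A row lasts 1/8 s, in which the tool goes at most 62.5 mm and 10.7 degrees, less where a joint would pass 70% of its speed; a pose out of reach is approached as far as the arm can. A call with a gripper value outside its range is refused whole. The fingers move at their own pace and stop on an object; "squeeze" is the grip in N (left out, the last holds). Time passes only in rows, so rows that repeat a pose let the fingers close. It gives the time, the measured TCP pose, the force and the opening at its end, in the units of the state.
- r.get_obs(): the state, without advancing time (a new reading comes with each control period).
- r.read_camera(name): name is "scene" or "top"; returns (picture, depth): 480x640x3 uint8, red, green, blue; 480x640 float32, m along the optical axis (not along the pixel's ray), 0 where there is no reading.
- r.camera_model(name): a dict with "fx", "fy", "cx", "cy" (pixels), "k1" (the pictures are not rectified: a ray, as slopes to the right and down, at radius r is drawn at 1 + k1 r^2 times it, then the intrinsics apply), "world_to_cam" (4x4, takes a point from world to camera coordinates). Camera axes: x right, y up, looking along -z (the intrinsics and any distortion apply to the point x, -y, -z); pixel columns grow to the right and rows downward; lengths in m; the calibration is good to about 2 mm. A picture is of the moment at which its call begins. camera_model takes no time and is no camera call.
- r.sign_off(): hands the job in, once; it reports no verdict.
The state is a dict: "t": time; "joint_pos": joint angles; "dq": joint speeds; "effort": joint torques, N m; "ee_pos": TCP position; "ee_rot": TCP orientation; "ft_force": force on the tool from outside, world axes, zero at the start; "moment": the same for the moment, N m; "grip_width": finger opening in m.
Only numpy, scipy, OpenCV 4.12 (cv2) and the standard library are available. Lean on these libraries where they do the work, as an engineer would, in place of code of your own. Each camera call takes 0.05 s, during which the arm holds its last target.

## Task

Lock the service cover of the chocolate warmer: take the blue screwdriver out of its orange stand, set its cross bit fully into the brass cross-slot screw on the sloping cover, push the screw in against its spring and, keeping it pushed in for the whole turn, turn it clockwise in one go to its stop (red pointer at the green mark). Then pull the bit out so the screw springs back up, stand the screwdriver upright in its orange stand again, let it settle into the funnel and let go. Leave the jar, the mould and the praline cup where they are.

Things in the scene. Friction and masses are not known exactly. Their poses are not given: they have to be found in the camera images.
- driver_handle (a point): Centre of the screwdriver's handle: blue square bar 22 x 22 mm, 78 mm long (39 mm to either end, yellow top end), above a dark steel ball collar, 28 mm in diameter. Loose, 0.16 kg, starts upright, bit down, in the orange stand. z runs along it from bit to handle; the flat sides face x and y. Its balance point is about 35 mm below this point.
- driver_tip (a point): End of the screwdriver's bit, on its axis, 111 mm below driver_handle; same axes. Bit (first 14 mm): a cross of two blades along x and y, 14 mm across, 4 mm thick, lower edges rounded (2 mm). Then a 12 mm round shank to 62 mm, a steel ball collar 28 mm in diameter centred 72 mm from the end, the handle from 72 to 150 mm.
- stand_mouth (a point): Mouth centre of the fixed orange stand, 82 mm above the table, z up: upright tube (24 mm outside, 18 mm bore, foot disc 70 mm across) with a 45-degree funnel on top (48 mm outside, about 42 mm inside, 12 mm high). With the screwdriver at rest its ball collar lies in the funnel, its tip is about 72 mm below this point and its handle's centre 39 mm above. Any yaw will do.
- screw_face (a point): Centre of the top face of the brass screw head on the sloping cover. z points out along the screw's axis, 35 degrees from vertical, leaning towards the robot; x and y run along the slots of the cross and turn with the screw (x to the red pointer; the bit fits in all four ways). Head 35 mm in diameter, 18 mm proud of the cover; slots 5.8 mm wide, 10 mm deep, upper edges rounded.
- screw_seat (a point): Centre of the floor of the cross recess, 10 mm below screw_face along the axis: the bit is fully in when driver_tip is here. Same axes as screw_face.
- screw (a joint): Angle of the screw, rad: 0 = pointer straight up the slope (yellow mark); grows clockwise seen from outside; stop at 1.4, pointer at the green mark = locked. Starts between 0 and 0.3. Stays where it is left; about 0.06 N m turns it. The bit has about 0.13 rad of play either way in the recess.
- plunger (a joint): How far the screw is pushed in along its axis, m: 0 = up, 0.004 = stop. Spring: about 3 N to start, 8 N at the stop; it springs back up by itself.
- cover_mid (a point): Middle of the sloping cover under the screw (130 mm up the slope, 150 mm wide); x = the warmer's depth, away from the robot at yaw 0, z up. The warmer: fixed steel box, 340 mm deep, 260 mm wide; front edge 65 mm before this point and 50 mm high, then a 35-degree slope to a flat top 141 mm high, with a lid and handle up to 195 mm high farther back.
- jar_mid (a point): Closed amber glass jar with steel cap, 64 mm diameter, 85 mm high; its centre. Leave alone.
- mould_mid (a point): Clear praline mould filled with two rows of brown balls, 64 x 130 mm, 24 mm high; point 8 mm above its underside. Leave alone.
- cup_mid (a point): White praline cup holding one brown ball, 56 mm across, 46 mm high; point 17 mm above its underside. Leave alone.
There are look-alikes about, which are no part of the job. Leave any purple or turquoise look-alike of the part that bears stand_mouth alone.

How it is judged:
On the way, in this order (a step that is already met when the one before it is completed fails the run):
1. the screwdriver is out of its stand (z of driver_tip in the frame of stand_mouth above 0 m), for 0.1 s.
2. the bit is fully in the screw (tip within 4.5 mm of the recess floor's centre, axes within 0.15 rad) and the screw is pushed in 2 mm or more (distance between driver_tip and screw_seat below 0.0045 m and angle between the z axis of driver_tip and the z axis of screw_seat, either way round below 0.15 rad and value of joint plunger above 0.002 m), for 0.1 s.
3. the screw is half turned (0.7 rad) with the bit in and the screw still pushed in (all of step 2 and value of joint screw above 0.7 rad), for 0.05 s.
4. the screw is at its stop (over 1.28 of 1.4 rad), bit in, still pushed in (all of step 2 and value of joint screw above 1.28 rad), for 0.1 s.
At the end, for the whole second after the job is handed in: The screw is at its stop (over 1.25 of 1.4 rad) and sprung up (within 1 mm); the screwdriver stands in its stand, upright within 0.12 rad, tip within 8 mm of the stand's axis and 64 mm or more below its mouth, at rest and let go (value of joint screw above 1.25 rad and value of joint plunger below 0.001 m and horizontal distance between driver_tip and stand_mouth below 0.008 m and z of driver_tip in the frame of stand_mouth below -0.064 m and angle between driver_handle's own z axis and vertical below 0.12 rad and contact force between the fingers and driver below 0.1 N and linear speed of driver below 0.02 m/s); the robot touches nothing.
It fails at once if the screw was let up (less than 0.5 mm in) while part-turned, between 0.5 and 1.15 rad (value of joint screw between 0.5 and 1.15 rad and value of joint plunger below 0.0005 m).
It fails at once if the jar, the mould or the praline cup was shifted by more than 25 mm (distance of any of jar_mid, mould_mid, cup_mid from where it was at the start of the episode above 0.025 m).
It also fails if it takes over 58 s, if anything falls off the work surface, if the arm or the gripper's body presses on something with over 40 N, if the wrist force passes 120 N, or if a joint passes its speed limit or range.

## Working session

There is one attempt and no reset: what is moved stays moved. The work goes in short steps, Python scripts to look and compute and a tool call to move; the robot and the scene stay as the last step left them, time stands still between calls to the robot, and variables do not carry over. Pictures are saved under pics/ and viewed, and the job is handed in when it is done.

Besides the shell and the picture viewer there is one more tool, called after ">>>" as name(argument=value, ...), one argument or row to a line, values as JSON. servo_tool: Moves the arm, as the interface text tells. Its arguments: {"type":"object","properties":{"deltas":{"type":"array"},"squeeze":{"type":"number"}},"required":["deltas"]}

```bash
mkdir -p pics; ls
cat > h.py <<'E'
import numpy as np, cv2, pickle
from workcell import r
from scipy.spatial.transform import Rotation as R
def snap(name,tag):
    im,d=r.read_camera(name); cv2.imwrite(f'pics/{tag}.png',im[:,:,::-1]); np.save(f'pics/{tag}_d.npy',d); return im,d
def cam(name):
    m=r.camera_model(name); return m
def ray(name,u,v):
    m=cam(name); K=np.array([[m['fx'],0,m['cx']],[0,m['fy'],m['cy']],[0,0,1.]])
    p=cv2.undistortPoints(np.array([[[u,v]]],float),K,np.array([m['k1'],0,0,0,0.]),None,None,None).ravel() if False else und(m,u,v)
    W=np.linalg.inv(np.array(m['world_to_cam'])); d=W[:3,:3]@np.array([p[0],-p[1],-1.]); return W[:3,3],d
def und(m,u,v):
    K=np.array([[m['fx'],0,m['cx']],[0,m['fy'],m['cy']],[0,0,1.]])
    return cv2.undistortPoints(np.array([[[u,v]]],float),K,np.array([m['k1'],0,0,0,0.])).ravel()
def plane(name,u,v,z):
    o,d=ray(name,u,v); return o+d*(z-o[2])/d[2]
def dep(name,u,v,D):
    o,d=ray(name,u,v); return o+d*D
def proj(name,P):
    m=cam(name); W=np.array(m['world_to_cam']); p=W[:3,:3]@np.asarray(P)+W[:3,3]
    x,y=p[0]/-p[2],-p[1]/-p[2]; s=1+m['k1']*(x*x+y*y); return np.array([m['fx']*x*s+m['cx'],m['fy']*y*s+m['cy']])
def tri(a,b):
    (o1,d1),(o2,d2)=a,b; d1=d1/np.linalg.norm(d1); d2=d2/np.linalg.norm(d2)
    A=np.stack([d1,-d2],1); s=np.linalg.lstsq(A,o2-o1,rcond=None)[0]; p=o1+d1*s[0];q=o2+d2*s[1]; return (p+q)/2,np.linalg.norm(p-q)
E
python3 - <<'E'
from h import *
np.set_printoptions(precision=4,suppress=True)
snap('scene','s0'); snap('top','t0')
for n in('scene','top'):
    m=cam(n); print({k:m[k] for k in m if k!='world_to_cam'}); print(np.linalg.inv(np.array(m['world_to_cam'])))
o=r.get_obs(); print(o)
E
```

```text
pics
{'fx': 506.1772220579263, 'fy': 506.1772220579263, 'cx': 312.65689604973835, 'cy': 241.25153571539096, 'k1': 0.01739188905934076}
[[ 0.5589 -0.582   0.5907  1.1445]
 [ 0.8292  0.4021 -0.3883 -0.4306]
 [-0.0116  0.7068  0.7073  0.848 ]
 [ 0.      0.      0.      1.    ]]
{'fx': 599.2228896432333, 'fy': 599.2228896432333, 'cx': 317.43684788532966, 'cy': 241.60884829003248, 'k1': 0.010501183559781151}
[[-0.0138  0.9985 -0.0537  0.4641]
 [-0.9999 -0.014  -0.0045 -0.051 ]
 [-0.0053  0.0537  0.9985  1.3186]
 [ 0.      0.      0.      1.    ]]
{'t': 0.1, 'joint_pos': array([ 1.1448,  0.4118, -0.0127,  1.5969,  0.0057,  1.1343, -0.0822]), 'dq': array([-0.0009, -0.0022,  0.0008, -0.0037, -0.001 ,  0.0007,  0.0002]), 'effort': array([  0.0039, -58.9096,   0.6442, -29.1711,  -0.0538,   0.0144,
         0.0001]), 'ee_pos': array([ 0.2187, -0.585 ,  0.2219]), 'ee_rot': array([-2.5808,  1.7902,  0.0019]), 'ft_force': array([0.8332, 0.4737, 0.8477]), 'moment': array([0.0477, 0.016 , 0.0061]), 'grip_width': 0.08732516862676841}
```

View pics/s0.png

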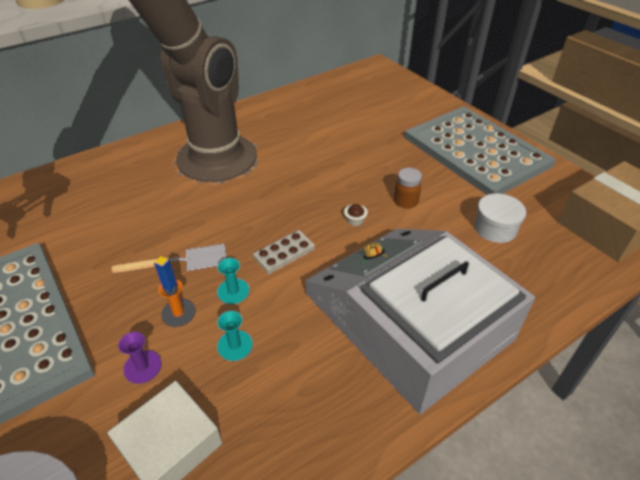

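View pics/t0.png

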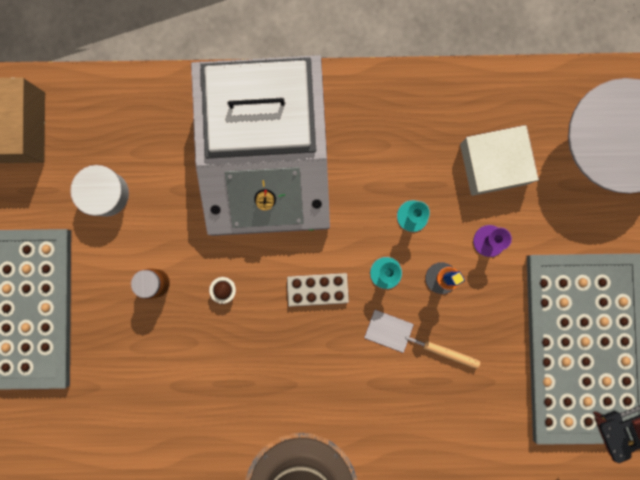

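Run:
```python
import cv2
t=cv2.imread('pics/t0.png'); s=cv2.imread('pics/s0.png')
a=cv2.resize(t[165:235,215:315],(800,560),interpolation=cv2.INTER_CUBIC); cv2.imwrite('pics/t0screw.png',a)
b=cv2.resize(t[250:310,400:500],(800,480),interpolation=cv2.INTER_CUBIC); cv2.imwrite('pics/t0drv.png',b)
c=cv2.resize(s[225:275,335:415],(800,500),interpolation=cv2.INTER_CUBIC)
d=cv2.resize(s[245:335,130:240],(733,600),interpolation=cv2.INTER_CUBIC)
cv2.imwrite('pics/s0screw.png',c);cv2.imwrite('pics/s0drv.png',d)
```

```text
(no output)
```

View pics/t0screw.png

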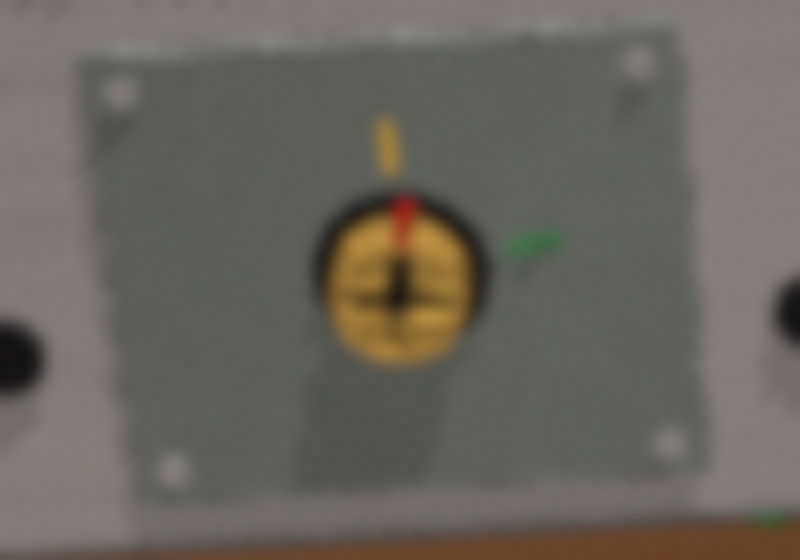

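View pics/t0drv.png

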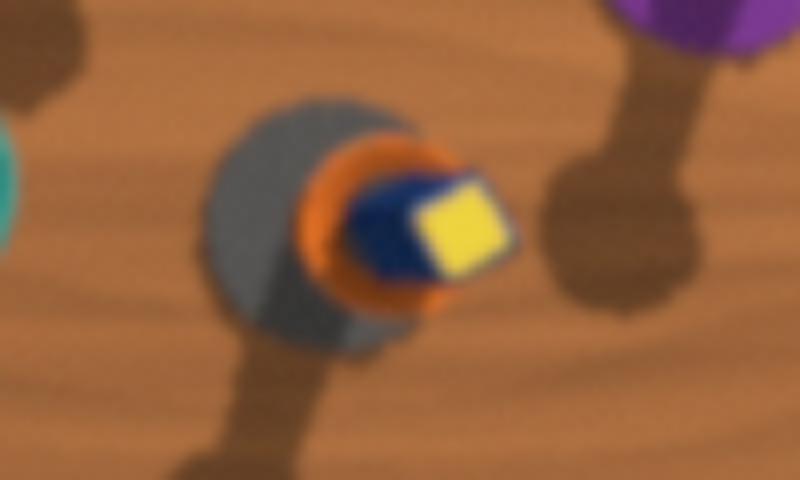

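View pics/s0screw.png

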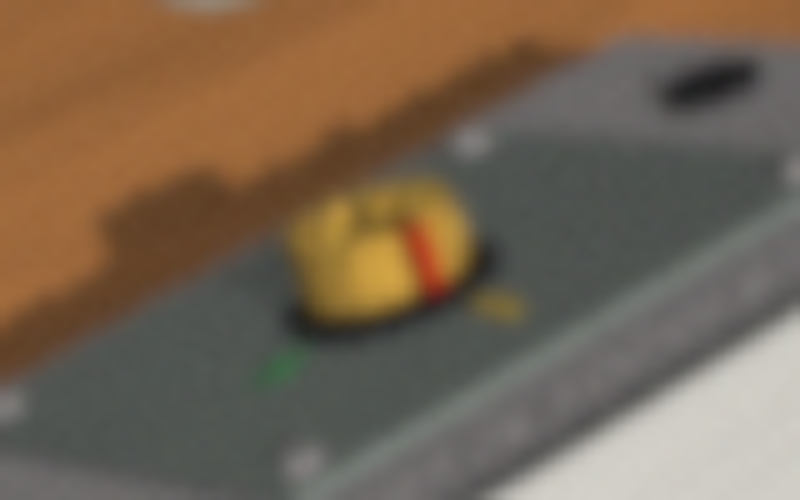

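View pics/s0drv.png

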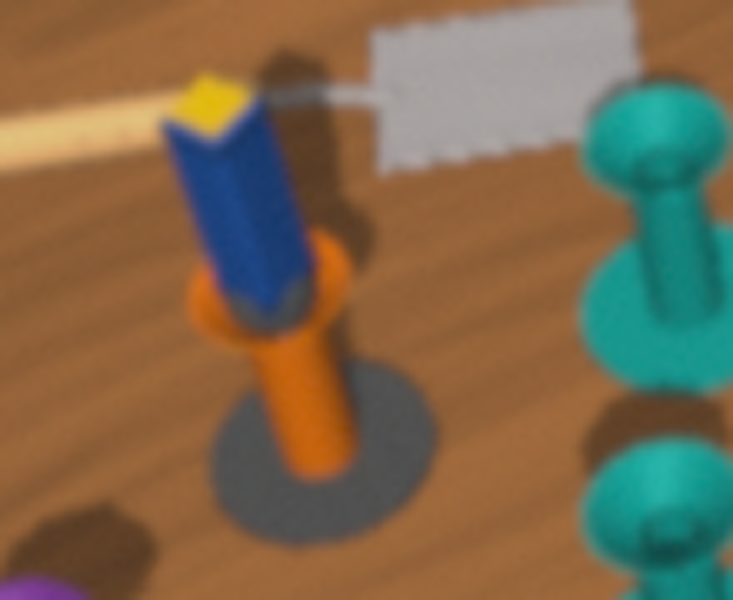

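Run:
```python
from h import *
np.set_printoptions(precision=4,suppress=True)
t=cv2.imread('pics/t0.png'); D=np.load('pics/t0_d.npy'); s=cv2.imread('pics/s0.png'); Ds=np.load('pics/s0_d.npy')
hsv=cv2.cvtColor(t,cv2.COLOR_BGR2HSV); hs=cv2.cvtColor(s,cv2.COLOR_BGR2HSV)
def comp(mask,box):
    m=np.zeros_like(mask); x0,y0,x1,y1=box; m[y0:y1,x0:x1]=mask[y0:y1,x0:x1]
    return m
# yellow top
m=comp(cv2.inRange(hsv,(22,120,150),(35,255,255)),(440,265,475,295)); ys,xs=np.nonzero(m)
c=(xs.mean(),ys.mean()); print('yellow top px',c,m.sum()/255)
rect=cv2.minAreaRect(np.stack([xs,ys],1).astype(np.float32)); print(rect)
print('top xyz',plane('top',*c,0.16), 'depth', dep('top',*c,np.median(D[ys,xs])))
# corners in world
P=np.array([plane('top',*p,0.16)[:2] for p in cv2.boxPoints(rect)]); 
e=P[1]-P[0]; print('edge ang',np.degrees(np.arctan2(e[1],e[0]))%90, np.linalg.norm(P[1]-P[0]),np.linalg.norm(P[2]-P[1]))
m2=comp(cv2.inRange(hs,(22,120,120),(35,255,255)),(145,250,180,272)); ys,xs=np.nonzero(m2); c2=(xs.mean(),ys.mean()); print('scene yellow',c2,plane('scene',*c2,.16), tri(ray('top',*c),ray('scene',*c2)))
# orange funnel / foot disc
m=comp(cv2.inRange(hsv,(0,0,40),(180,70,110)),(422,258,460,298))
ys,xs=np.nonzero(m); 
(cc,rad)=cv2.minEnclosingCircle(np.stack([xs,ys],1).astype(np.float32)); print('foot',cc,rad,plane('top',*cc,0.006))
# orange
m=comp(cv2.inRange(hsv,(5,150,120),(18,255,255)),(430,260,465,295)); ys,xs=np.nonzero(m)
m[:]=0
# screw
m=comp(cv2.inRange(hsv,(15,110,110),(30,255,255)),(250,185,280,215)); m[:190]=0
n,l,st,ce=cv2.connectedComponentsWithStats(m); print(st,ce)
print('depth around face'); print(D[190:212:3,255:276:3]-0)
```

```text
yellow top px (np.float64(457.5492957746479), np.float64(278.46478873239437)) 71.0
((457.6153259277344, 278.4230651855469), (8.59785270690918, 8.320503234863281), 56.3099365234375)
top xyz [ 0.4516 -0.3147  0.16  ] depth [ 0.4516 -0.3144  0.1613]
edge ang 32.708970254137235 0.016095842986034073 0.01643110313476261
scene yellow (np.float64(161.0), np.float64(260.0)) [ 0.4504 -0.3124  0.16  ] (array([ 0.4519, -0.3134,  0.1619]), np.float64(0.001617819526523065))
foot (441.1470642089844, 277.441162109375) 15.818338394165039 [ 0.4526 -0.314   0.006 ]
[[     0      0    640    480 306988]
 [   256    192     17     19    212]] [[319.538  239.5265]
 [264.434  201.0708]]
depth around face
[[1.2153 1.219  1.2087 1.2177 1.2144 1.2163 1.2204]
 [1.2216 1.2179 1.2122 1.198  1.2154 1.2186 1.218 ]
 [1.2211 1.2051 1.2043 1.2056 1.2023 1.2132 1.2236]
 [1.2218 1.2119 1.2059 1.2186 1.2061 1.2065 1.2192]
 [1.2262 1.2175 1.2189 1.2223 1.2187 1.2227 1.2224]
 [1.2323 1.2145 1.2092 1.2263 1.2169 1.2169 1.2307]
 [1.2384 1.2346 1.2228 1.2208 1.22   1.2172 1.2392]
 [1.2402 1.2436 1.243  1.242  1.2402 1.243  1.2422]]
```

```bash
python3 - <<'E'
from h import *
np.set_printoptions(precision=4,suppress=True)
t=cv2.imread('pics/t0.png'); D=np.load('pics/t0_d.npy'); s=cv2.imread('pics/s0.png'); Ds=np.load('pics/s0_d.npy')
pts=[]
for v in range(172,224,2):
  for u in range(228,302,2):
    if (u-264)**2+(v-200)**2<17**2 : continue
    if D[v,u]>0: pts.append(dep('top',u,v,D[v,u]))
pts=np.array(pts); 
for k in range(3):
    c=pts.mean(0); n=np.linalg.svd(pts-c)[2][2]; n*=np.sign(n[2]); e=(pts-c)@n; pts=pts[abs(e)<2.5*e.std()]
print('plane',c,n,e.std(),'tilt',np.degrees(np.arccos(n[2])),'az',np.degrees(np.arctan2(n[1],n[0])))
# pixels: yellow mark, red, green, face
hsv=cv2.cvtColor(t,cv2.COLOR_BGR2HSV)
def pl(u,v,off):
    o,d=ray('top',u,v); c0=c+n*off; return o+d*((c0-o)@n)/(d@n)
def cen(lo,hi,box):
    m=cv2.inRange(hsv,lo,hi); k=np.zeros_like(m); x0,y0,x1,y1=box; k[y0:y1,x0:x1]=m[y0:y1,x0:x1]; ys,xs=np.nonzero(k); return xs.mean(),ys.mean(),len(xs)
br=cen((15,110,110),(30,255,255),(255,190,276,213)); ye=cen((15,80,80),(35,255,255),(258,177,268,188)); gr=cen((40,80,60),(85,255,255),(276,190,288,200)); rd=cen((170,120,100),(180,255,255),(255,186,276,200)); rd2=cen((0,120,100),(6,255,255),(255,186,276,200))
print(br,ye,gr,rd,rd2)
Y=pl(*ye[:2],0);G=pl(*gr[:2],0); print('Y',Y,'G',G)
# front corners of warmer & cover screws
for uv in [(228+2,176.5),(294.5,172.5),(236.5,223.5),(298.5,220.5)]: print(uv,pl(*uv,0))
E
python3 - <<'E'
import cv2
t=cv2.imread('pics/t0.png')
a=cv2.resize(t[184:216,246:284],(760,640),interpolation=cv2.INTER_CUBIC)[:600]; cv2.imwrite('pics/t0face.png',a)
E
```

```text
plane [0.6236 0.062  0.1015] [-0.5724 -0.022   0.8197] 0.002020058791807608 tilt 34.94988987278332 az -177.79437795806686
(np.float64(264.4339622641509), np.float64(201.07075471698113), 212) (np.float64(263.0), np.float64(183.0), 19) (np.float64(281.3333333333333), np.float64(194.83333333333334), 6) (np.float64(nan), np.float64(nan), 0) (np.float64(265.0), np.float64(190.71428571428572), 7)
Y [0.6486 0.0625 0.119 ] G [0.6262 0.0269 0.1024]
(230, 176.5) [0.661  0.1274 0.1294]
(294.5, 172.5) [ 0.667  -0.0017  0.1301]
(236.5, 223.5) [0.5719 0.1238 0.0671]
(298.5, 220.5) [ 0.5764 -0.0062  0.0667]<stdin>:18: RuntimeWarning: Mean of empty slice.
  ret = ret.dtype.type(ret / rcount)
```

View pics/t0face.png

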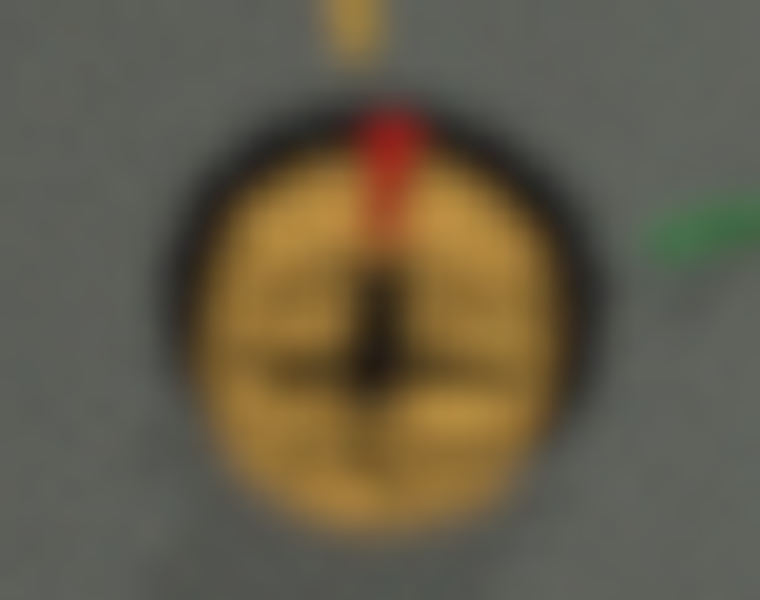

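Run:
```python
from h import *
np.set_printoptions(precision=4,suppress=True)
yaw=np.radians(2.3); n=np.array([-np.sin(np.radians(35))*np.cos(yaw),-np.sin(np.radians(35))*np.sin(yaw),np.cos(np.radians(35))])
up=np.array([np.cos(np.radians(35))*np.cos(yaw),np.cos(np.radians(35))*np.sin(yaw),np.sin(np.radians(35))])
rt=np.cross(up,n); print(n,up,rt)
c=np.array([.6191,.0608,.0983])
for cc in [c, c+.018*n]:
  for nm in('top','scene'):
    print(nm,proj(nm,cc), [proj(nm,cc+.0175*v).round(1) for v in(up,-up,rt,-rt)])
# crops
t=cv2.imread('pics/t0.png'); s=cv2.imread('pics/s0.png')
f=c+.018*n
def draw(img,name,x0,y0,x1,y1,k,out):
    a=cv2.resize(img[y0:y1,x0:x1],None,fx=k,fy=k,interpolation=cv2.INTER_CUBIC)
    for base,col in((f,(255,0,0)),(c,(0,255,0))):
        P=np.array([proj(name,base+.0175*(np.cos(q)*up+np.sin(q)*rt)) for q in np.linspace(0,6.28,40)])
        P=((P-[x0,y0]+.5)*k).astype(int); cv2.polylines(a,[P],True,col,1)
    cv2.imwrite(out,a)
draw(t,'top',246,184,284,216,16,'pics/f_t.png'); draw(s,'scene',350,230,400,268,14,'pics/f_s.png')
```

```text
[-0.5731 -0.023   0.8192] [0.8185 0.0329 0.5736] [ 0.0401 -0.9992  0.    ]
top [264.949  198.8004] [array([264.1, 191.2]), array([265.7, 206.3]), array([273.5, 198.3]), array([256.4, 199.3])]
scene [372.771  254.2753] [array([377.8, 255. ]), array([367.8, 253.6]), array([366.2, 258. ]), array([379.2, 250.6])]
top [264.5245 202.9599] [array([263.7, 195.3]), array([265.3, 210.5]), array([273.2, 202.5]), array([255.9, 203.4])]
scene [369.9363 246.3165] [array([375. , 246.9]), array([365. , 245.8]), array([363.3, 250. ]), array([376.4, 242.6])]
```

View pics/f_t.png

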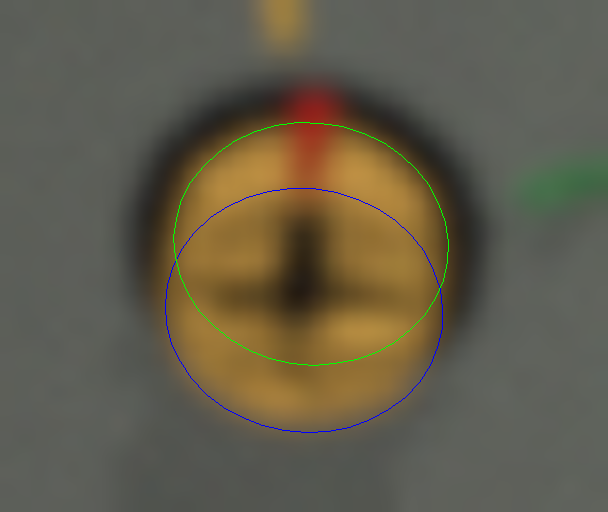

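View pics/f_s.png

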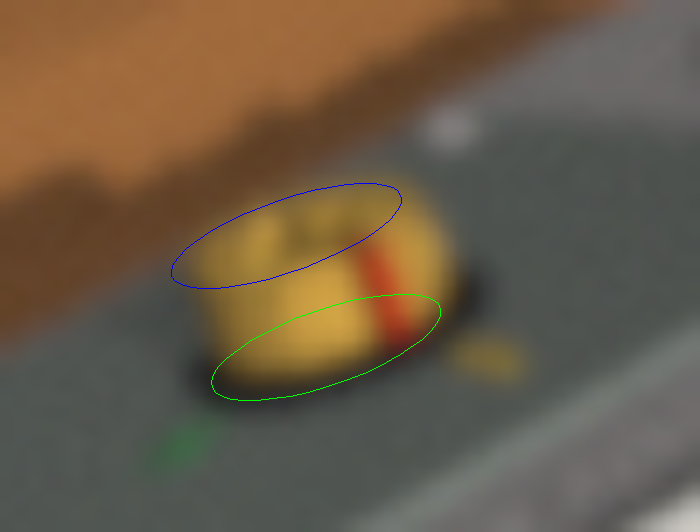

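>>> servo_tool(
  deltas=[
    {"tx": 2.3, "ty": 2.7, "tz": 0, "yaw": 10},
    {"tx": 4.6, "ty": 5.4, "tz": 0, "yaw": 20},
    {"tx": 7, "ty": 8.1, "tz": 0, "yaw": 30},
    {"tx": 9.3, "ty": 10.8, "tz": 0, "yaw": 40},
    {"tx": 11.6, "ty": 13.5, "tz": 0, "yaw": 50},
    {"tx": 14, "ty": 16.3, "tz": 0, "yaw": 60},
    {"tx": 16.3, "ty": 19, "tz": 0, "yaw": 70},
    {"tx": 18.6, "ty": 21.7, "tz": 0, "yaw": 80},
    {"tx": 21, "ty": 24.4, "tz": 0, "yaw": 90},
    {"tx": 22.5, "ty": 26.4, "tz": 0, "yaw": 98},
    {"tx": 23.3, "ty": 27.1, "tz": 0, "yaw": 102.5},
    {"tx": 23.3, "ty": 27.1, "tz": 0, "yaw": 102.5},
    {"tx": 23.3, "ty": 27.1, "tz": 0, "yaw": 102.5},
  ],
)

```text
invalid input
```

```bash
cat >> h.py <<'E'
def st():
    o=r.get_obs(); M=R.from_rotvec(o['ee_rot']).as_matrix(); np.set_printoptions(precision=4,suppress=True)
    print('t',o['t'],'tcp',np.array(o['ee_pos']),'xaz',np.degrees(np.arctan2(M[1,0],M[0,0])).round(2),'zdir',M[:,2],'F',np.array(o['ft_force']).round(2),'M',np.array(o['moment']).round(3),'w',round(o['grip_width'],4),'q',np.array(o['joint_pos']).round(3))
    return o
E
python3 - <<'E'
from h import *
st(); snap('top','t1'); snap('scene','s1')
E
```

```text
t 0.1 tcp [ 0.2187 -0.585   0.2219] xaz -69.5 zdir [-0.0006  0.0012 -1.    ] F [0.83 0.47 0.85] M [0.048 0.016 0.006] w 0.0873 q [ 1.145  0.412 -0.013  1.597  0.006  1.134 -0.082]
```

Run:
```python
import cv2
t=cv2.imread('pics/t1.png'); s=cv2.imread('pics/s1.png')
cv2.imwrite('pics/t1c.png',cv2.resize(t[230:330,380:520],None,fx=5,fy=5)); cv2.imwrite('pics/s1c.png',cv2.resize(s[180:340,90:250],None,fx=3.7,fy=3.7))
```

```text
(no output)
```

View pics/t1c.png

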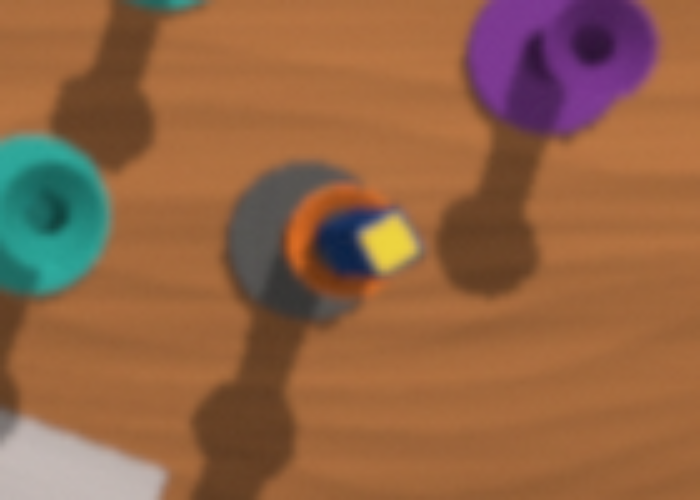

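View pics/s1c.png

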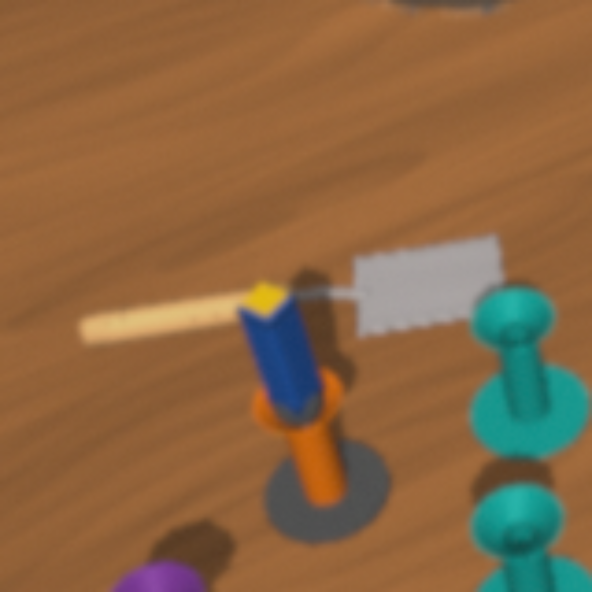

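>>> servo_tool(
  deltas=[
    {"tx": 2.3, "ty": 2.7, "tz": 0, "yaw": 10, "gripper": 8.7},
    {"tx": 4.6, "ty": 5.4, "tz": 0, "yaw": 20, "gripper": 8.7},
    {"tx": 7, "ty": 8.1, "tz": 0, "yaw": 30, "gripper": 8.7},
    {"tx": 9.3, "ty": 10.8, "tz": 0, "yaw": 40, "gripper": 8.7},
    {"tx": 11.6, "ty": 13.5, "tz": 0, "yaw": 50, "gripper": 8.7},
    {"tx": 14, "ty": 16.3, "tz": 0, "yaw": 60, "gripper": 8.7},
    {"tx": 16.3, "ty": 19, "tz": 0, "yaw": 70, "gripper": 8.7},
    {"tx": 18.6, "ty": 21.7, "tz": 0, "yaw": 80, "gripper": 8.7},
    {"tx": 21, "ty": 24.4, "tz": 0, "yaw": 90, "gripper": 8.7},
    {"tx": 22.5, "ty": 26.4, "tz": 0, "yaw": 98, "gripper": 8.7},
    {"tx": 23.3, "ty": 27.1, "tz": 0, "yaw": 102.5, "gripper": 8.7},
    {"tx": 23.3, "ty": 27.1, "tz": 0, "yaw": 102.5, "gripper": 8.7},
    {"tx": 23.3, "ty": 27.1, "tz": 0, "yaw": 102.5, "gripper": 8.7},
  ],
)

```text
t: 1.82
ee_pos: [0.4513, -0.3151, 0.2225]
ee_rot: [3.013, 0.888, -0.001]
ft_force: [-0.8, 0.1, 0.1]
grip_width: 0.0869
```

Run:
```python
from h import *
st(); snap('top','t2'); s,_=snap('scene','s2')
cv2.imwrite('pics/s2c.png',cv2.resize(s[150:340,70:270,::-1],None,fx=3.1,fy=3.1))
```

```text
t 1.825 tcp [ 0.4513 -0.3151  0.2225] xaz 32.85 zdir [-0.0005 -0.0001 -1.    ] F [-0.85  0.13  0.05] M [-0.033 -0.155  0.007] w 0.0869 q [ 0.911  0.328 -0.49   1.754  0.171  1.102  0.938]
```

View pics/s2c.png

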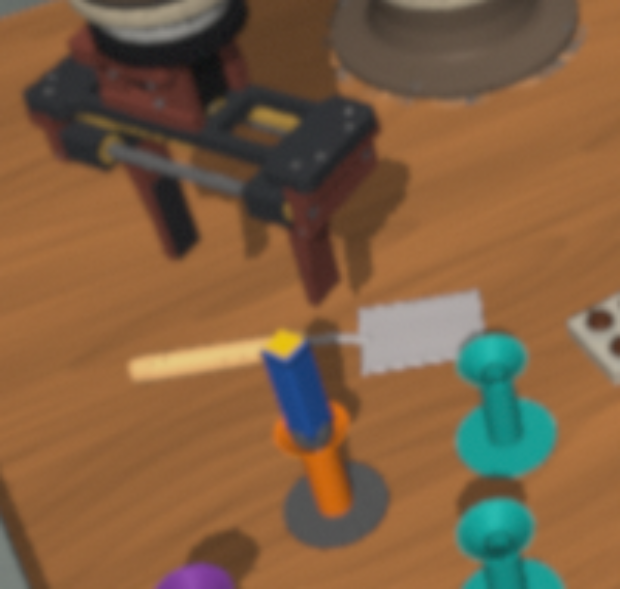

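>>> servo_tool(
  deltas=[
    {"tx": 0, "ty": 0.1, "tz": -3.5, "yaw": 0, "gripper": 6.0},
    {"tx": 0, "ty": 0.1, "tz": -7.1, "yaw": 0, "gripper": 5.0},
    {"tx": 0, "ty": 0.1, "tz": -7.1, "yaw": 0, "gripper": 2.0},
    {"tx": 0, "ty": 0.1, "tz": -7.1, "yaw": 0, "gripper": 1.5},
    {"tx": 0, "ty": 0.1, "tz": -7.1, "yaw": 0, "gripper": 1.5},
    {"tx": 0, "ty": 0.1, "tz": -7.1, "yaw": 0, "gripper": 1.5},
    {"tx": 0, "ty": 0.1, "tz": -7.1, "yaw": 0, "gripper": 1.5},
    {"tx": 0, "ty": 0.1, "tz": -7.1, "yaw": 0, "gripper": 1.5},
  ],
  squeeze=30,
)

```text
t: 2.92
ee_pos: [0.4523, -0.3136, 0.1522]
ee_rot: [3.011, 0.892, 0.001]
ft_force: [-0.2, 0.3, 3.3]
grip_width: 0.0221
```

Run:
```python
from h import *
st(); s,_=snap('scene','s3')
cv2.imwrite('pics/s3c.png',cv2.resize(s[170:340,90:250,::-1],None,fx=3.5,fy=3.5))
```

```text
t 2.925 tcp [ 0.4523 -0.3136  0.1522] xaz 33.01 zdir [ 0.001  -0.0006 -1.    ] F [-0.17  0.31  3.25] M [ 0.021 -0.163  0.013] w 0.0221 q [ 0.889  0.401 -0.475  1.835  0.221  0.956  0.895]
```

View pics/s3c.png

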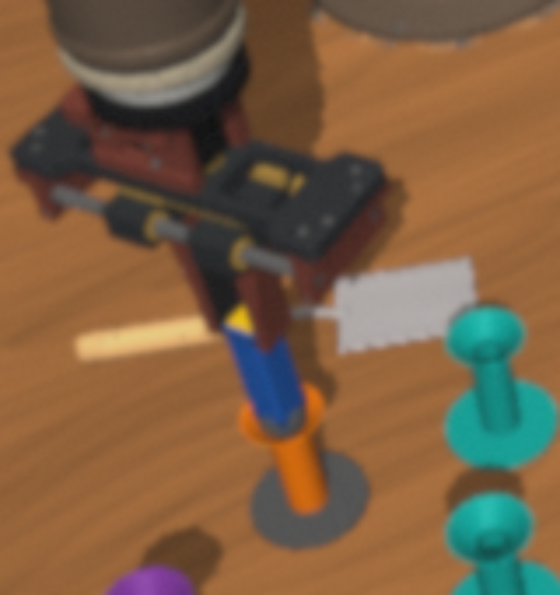

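>>> servo_tool(
  deltas=[
    {"tx": 0, "ty": 0, "tz": 2.0, "yaw": 0, "gripper": 1.5},
    {"tx": 0, "ty": 0, "tz": 4.2, "yaw": 5, "gripper": 1.5},
    {"tx": 0, "ty": 0, "tz": 5.4, "yaw": 15, "gripper": 1.5},
    {"tx": 0, "ty": 0, "tz": 5.4, "yaw": 25, "gripper": 1.5},
    {"tx": 0, "ty": 0, "tz": 5.4, "yaw": 35, "gripper": 1.5},
    {"tx": 0, "ty": 0, "tz": 5.4, "yaw": 45, "gripper": 1.5},
    {"tx": 0, "ty": 0, "tz": 5.4, "yaw": 54.3, "gripper": 1.5},
    {"tx": 0, "ty": 0, "tz": 5.4, "yaw": 54.3, "gripper": 1.5},
    {"tx": 0, "ty": 0, "tz": 5.4, "yaw": 54.3, "gripper": 1.5},
  ],
  squeeze=25,
)

```text
t: 4.1
ee_pos: [0.4516, -0.3134, 0.2053]
ee_rot: [-2.277, -2.164, 0.0]
ft_force: [0.2, -0.7, -2.3]
grip_width: 0.022
```

Run:
```python
from h import *
st(); s,_=snap('scene','s4')
cv2.imwrite('pics/s4c.png',cv2.resize(s[170:340,90:250,::-1],None,fx=3.5,fy=3.5))
```

```text
t 4.1 tcp [ 0.4516 -0.3134  0.2053] xaz 87.09 zdir [-0.0005  0.0005 -1.    ] F [ 0.2  -0.67 -2.31] M [ 0.118 -0.113 -0.014] w 0.022 q [ 1.048  0.381 -0.679  1.767  0.267  1.088  1.798]
```

View pics/s4c.png

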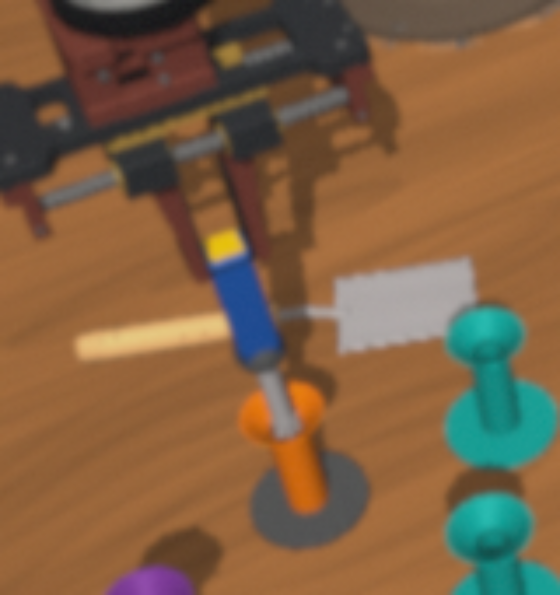

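>>> servo_tool(
  deltas=[
    {"tx": -0.8, "ty": 0.04, "tz": 0, "yaw": 0, "gripper": 1.5},
    {"tx": -1.5, "ty": 0.07, "tz": -0.1, "yaw": 0, "gripper": 1.5},
    {"tx": -2.3, "ty": 0.1, "tz": -0.2, "yaw": 0, "gripper": 1.5},
    {"tx": -3.0, "ty": 0.14, "tz": -0.3, "yaw": 0, "gripper": 1.5},
    {"tx": -3.8, "ty": 0.18, "tz": -0.5, "yaw": 0, "gripper": 1.5},
    {"tx": -4.5, "ty": 0.2, "tz": -0.7, "yaw": 0, "gripper": 1.5},
    {"tx": -5.2, "ty": 0.24, "tz": -1.0, "yaw": 0, "gripper": 1.5},
    {"tx": -5.9, "ty": 0.28, "tz": -1.25, "yaw": 0, "gripper": 1.5},
    {"tx": -6.6, "ty": 0.3, "tz": -1.6, "yaw": 0, "gripper": 1.5},
    {"tx": -7.3, "ty": 0.34, "tz": -1.95, "yaw": 0, "gripper": 1.5},
    {"tx": -7.9, "ty": 0.37, "tz": -2.3, "yaw": 0, "gripper": 1.5},
    {"tx": -8.4, "ty": 0.4, "tz": -2.65, "yaw": 0, "gripper": 1.5},
    {"tx": -8.4, "ty": 0.4, "tz": -2.65, "yaw": 0, "gripper": 1.5},
  ],
  squeeze=25,
)

```text
t: 5.78
ee_pos: [0.3675, -0.3094, 0.1788]
ee_rot: [-2.273, -2.168, 0.0]
ft_force: [2.1, 0.3, -2.0]
grip_width: 0.0218
```

Run:
```python
from h import *
st(); s,_=snap('scene','s5');t,_=snap('top','t5')
cv2.imwrite('pics/s5c.png',cv2.resize(s[170:340,90:250,::-1],None,fx=3.5,fy=3.5))
cv2.imwrite('pics/t5c.png',cv2.resize(t[230:370,370:520,::-1],None,fx=4,fy=4))
```

```text
t 5.775 tcp [ 0.3675 -0.3094  0.1788] xaz 87.28 zdir [-0.0004  0.0003 -1.    ] F [ 2.07  0.3  -1.96] M [ 0.063 -0.657 -0.033] w 0.0218 q [ 1.18   0.287 -0.687  1.954  0.219  0.974  1.913]
```

View pics/s5c.png

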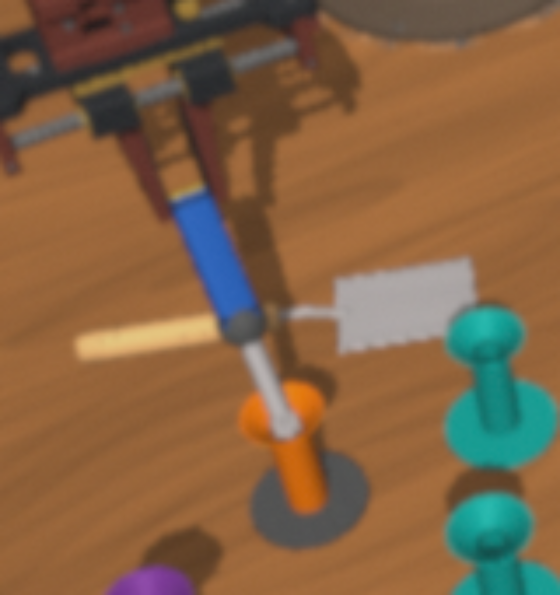

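View pics/t5c.png

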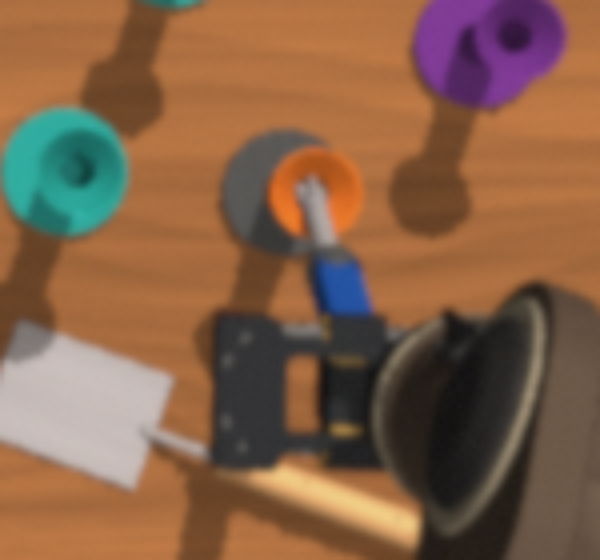

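>>> servo_tool(
  deltas=[
    {"tx": 0, "ty": 0, "tz": 0, "yaw": 0, "gripper": 1.5},
    {"tx": -0.6, "ty": 0.03, "tz": 0.9, "yaw": 0, "gripper": 1.5},
    {"tx": -1.2, "ty": 0.06, "tz": 1.7, "yaw": 0, "gripper": 1.5},
    {"tx": -1.2, "ty": 0.06, "tz": 3.5, "yaw": 0, "gripper": 1.5},
    {"tx": 0, "ty": 3, "tz": 7, "yaw": 0, "gripper": 1.5},
    {"tx": 3, "ty": 8, "tz": 10, "yaw": 0, "gripper": 1.5},
    {"tx": 6, "ty": 13, "tz": 12, "yaw": 0, "gripper": 1.5},
    {"tx": 9, "ty": 17, "tz": 12, "yaw": 0, "gripper": 1.5},
    {"tx": 9, "ty": 17, "tz": 12, "yaw": 0, "gripper": 1.5},
    {"tx": 9, "ty": 17, "tz": 12, "yaw": 0, "gripper": 1.5},
  ],
  squeeze=50,
)

```text
t: 7.12
ee_pos: [0.4568, -0.1402, 0.299]
ee_rot: [-2.273, -2.168, 0.003]
ft_force: [0.6, -0.9, -2.1]
grip_width: 0.0213
```

Run:
```python
from h import *
st(); s,_=snap('scene','s6');t,_=snap('top','t6')
```

```text
t 7.125 tcp [ 0.4568 -0.1402  0.299 ] xaz 87.29 zdir [-0.0017 -0.0007 -1.    ] F [ 0.58 -0.88 -2.09] M [ 0.013 -0.049 -0.021] w 0.0213 q [ 0.948  0.182 -0.849  1.787  0.145  1.239  1.583]
```

View pics/s6.png

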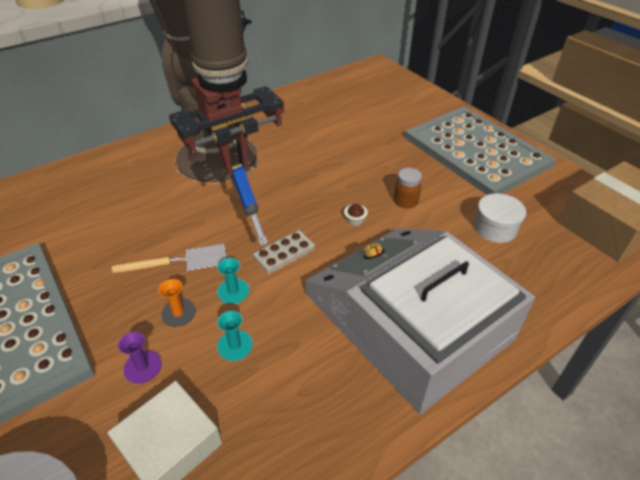

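View pics/t6.png

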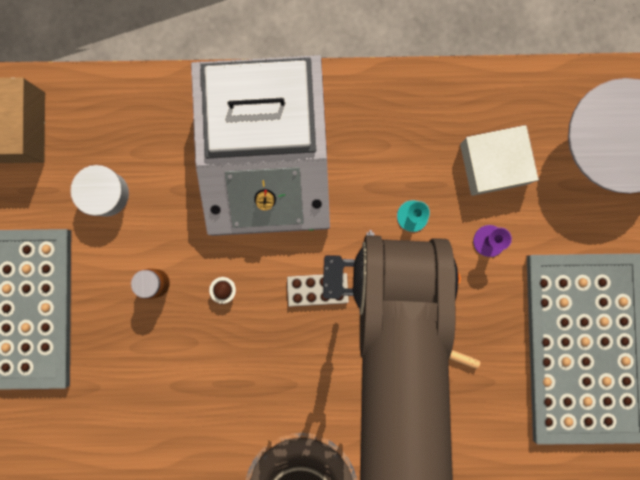

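Run:
```python
import cv2
t=cv2.imread('pics/t6.png'); s=cv2.imread('pics/s6.png')
cv2.imwrite('pics/s6c.png',cv2.resize(s[160:250,215:285],None,fx=6.6,fy=6.6,interpolation=cv2.INTER_CUBIC)); cv2.imwrite('pics/t6c.png',cv2.resize(t[220:270,345:395],None,fx=10,fy=10,interpolation=cv2.INTER_CUBIC))
```

```text
(no output)
```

View pics/s6c.png

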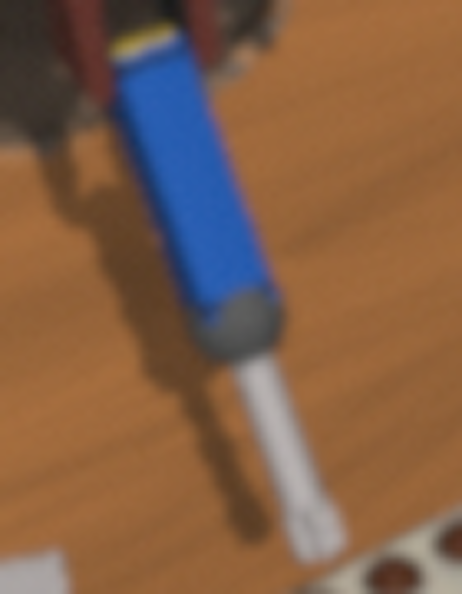

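View pics/t6c.png

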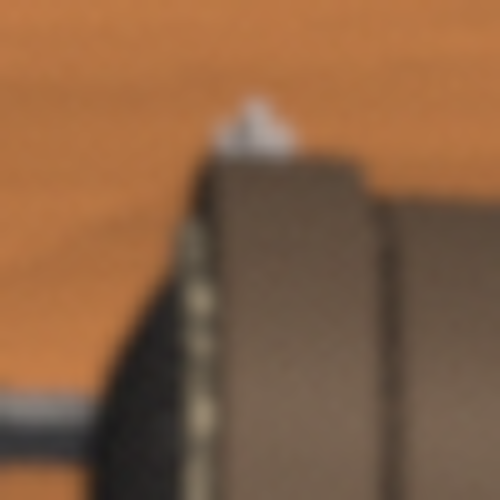

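Run:
```python
from h import *
np.set_printoptions(precision=4,suppress=True)
az=np.radians(87.29); j=np.array([np.cos(az),np.sin(az),0]); u=np.array([np.sin(az),-np.cos(az),0])
tcp=np.array([.4568,-.1402,.299])
def hit(px):
    o,d=ray('scene',*px); return o+d*((tcp-o)@j)/(d@j)
tip=hit((263.0,242.7)); ball=hit((251.4,208.4)); 
for p in(tip,ball): print(p,(p-tcp)@u,p[2]-tcp[2])
v=ball-tip; print('len',np.linalg.norm(v),'tilt',np.degrees(np.arctan2(-v@u,v[2])))
v=tcp+[0,0,.004]-tip; print('len pinch',np.linalg.norm(v),'tilt',np.degrees(np.arctan2(-v@u,v[2])))
# edges of handle and shank lines from colour
s=cv2.imread('pics/s6.png'); hs=cv2.cvtColor(s,cv2.COLOR_BGR2HSV)
m=cv2.inRange(hs,(100,150,80),(125,255,255)); m[:,:215]=0;m[:,285:]=0;m[:160]=0;m[250:]=0
ys,xs=np.nonzero(m); l=cv2.fitLine(np.stack([xs,ys],1).astype(np.float32),cv2.DIST_L2,0,.01,.01).ravel(); print(l,len(xs))
a=hit((l[2]-l[0]*8,l[3]-l[1]*8)); b=hit((l[2]+l[0]*8,l[3]+l[1]*8)); v=a-b; v*=np.sign(v[2]); print('handle axis tilt (plane)',np.degrees(np.arctan2(-v@u,v[2])))
print(proj('top',tip))
```

```text
[ 0.5416 -0.1442  0.1849] 0.0848608289562305 -0.11414977552831501
[ 0.5061 -0.1425  0.2427] 0.049340004918665394 -0.056337804694099713
len 0.06785243482767456 tilt 31.567392516606244
len pinch 0.14546728068032974 tilt 35.687718276216316
[  0.3164   0.9486 242.861  186.3453] 446
handle axis tilt (plane) 30.55556276067166
[369.2014 232.2291]
```

>>> servo_tool(
  deltas=[
    {"tx": 1, "ty": 4, "tz": 0, "yaw": 0, "gripper": 1.5},
    {"tx": 2, "ty": 8, "tz": 0, "yaw": 0, "gripper": 1.5},
    {"tx": 3.5, "ty": 12, "tz": -1, "yaw": 0, "gripper": 1.5},
    {"tx": 4.8, "ty": 16, "tz": -2, "yaw": 0, "gripper": 1.5},
    {"tx": 5.8, "ty": 19, "tz": -3.5, "yaw": 0, "gripper": 1.5},
    {"tx": 6.2, "ty": 20.4, "tz": -5, "yaw": 0, "gripper": 1.5},
    {"tx": 6.2, "ty": 20.5, "tz": -6, "yaw": 0, "gripper": 1.5},
    {"tx": 6.2, "ty": 20.5, "tz": -6, "yaw": 0, "gripper": 1.5},
    {"tx": 6.2, "ty": 20.5, "tz": -6, "yaw": 0, "gripper": 1.5},
  ],
  squeeze=50,
)

```text
t: 8.35
ee_pos: [0.52, 0.0642, 0.2396]
ee_rot: [2.275, 2.166, -0.0]
ft_force: [-1.8, 0.1, -0.8]
grip_width: 0.0211
```

Run:
```python
from h import *
st(); s,_=snap('scene','s7');t,_=snap('top','t7')
cv2.imwrite('pics/s7c.png',cv2.resize(s[160:270,320:430,::-1],None,fx=6,fy=6,interpolation=cv2.INTER_CUBIC)[:600]); cv2.imwrite('pics/t7c.png',cv2.resize(t[175:235,230:300,::-1],None,fx=10,fy=10,interpolation=cv2.INTER_CUBIC))
```

```text
t 8.35 tcp [0.52   0.0642 0.2396] xaz 87.18 zdir [ 0.0004 -0.0006 -1.    ] F [-1.83  0.11 -0.78] M [ 0.107 -0.075 -0.003] w 0.0211 q [ 0.51   0.357 -0.914  1.774  0.307  1.161  1.024]
```

View pics/s7c.png

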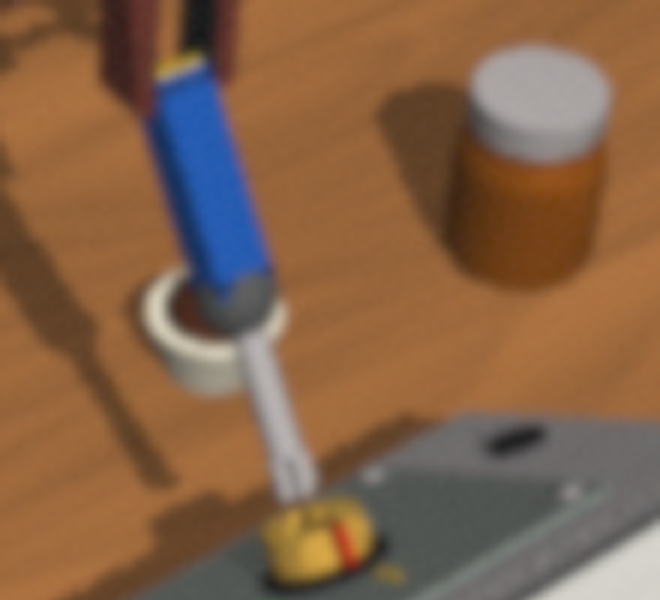

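View pics/t7c.png

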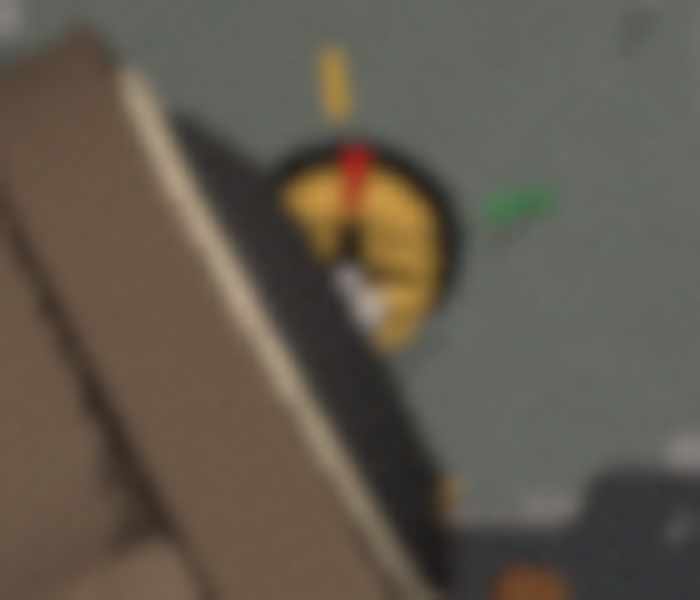

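Run:
```python
from h import *
np.set_printoptions(precision=2,suppress=True)
tip=np.array([.6039,.0602,.1246]); az=np.radians(87.2); u=np.array([np.sin(az),-np.cos(az),0]); j=np.array([np.cos(az),np.sin(az),0])
p=np.radians(35); a=-np.sin(p)*u+np.cos(p)*np.array([0,0,1]); b=np.cos(p)*u+np.sin(p)*np.array([0,0,1])
for n,q in(('tip',tip),('up',tip+.006*b),('right',tip-.006*j),('up14',tip+.007*b+.014*a),('right14',tip-.007*j+.014*a),('face',np.array([.610,.061,.1131]))):
    pt=proj('top',q); ps=proj('scene',q); print(n,pt,(pt-[230,175]+.5)*10,'scene',ps,(ps-[320,160]+.5)*6)
```

```text
tip [264.1 204.7] [346.   302.04] scene [368.74 240.92] [295.45 488.54]
up [264.04 202.06] [345.36 275.58] scene [370.29 241.18] [304.73 490.09]
right [267.09 204.81] [375.93 303.07] scene [366.31 242.04] [280.86 495.21]
up14 [263.32 204.96] [338.16 304.57] scene [368.59 234.76] [294.52 451.54]
right14 [266.92 208.19] [374.21 336.88] scene [363.93 235.78] [266.6  457.68]
face [264.21 202.36] [347.13 278.63] scene [370.55 246.53] [306.31 522.16]
```

>>> servo_tool(
  deltas=[
    {"tx": 0.0, "ty": 0.06, "tz": -0.3, "yaw": 0, "gripper": 1.5},
    {"tx": 0.25, "ty": 0.07, "tz": -0.6, "yaw": 0, "gripper": 1.5},
    {"tx": 0.45, "ty": 0.07, "tz": -0.91, "yaw": 0, "gripper": 1.5},
    {"tx": 0.6, "ty": 0.08, "tz": -1.1, "yaw": 0, "gripper": 1.5},
    {"tx": 0.7, "ty": 0.08, "tz": -1.24, "yaw": 0, "gripper": 1.5},
    {"tx": 0.8, "ty": 0.08, "tz": -1.4, "yaw": 0, "gripper": 1.5},
    {"tx": 0.8, "ty": 0.08, "tz": -1.4, "yaw": 0, "gripper": 1.5},
  ],
  squeeze=50,
)

```text
t: 9.32
ee_pos: [0.528, 0.0663, 0.225]
ee_rot: [-2.273, -2.168, 0.0]
ft_force: [0.3, -0.8, -2.5]
grip_width: 0.0212
```

Run:
```python
from h import *
st(); s,_=snap('scene','s8');t,_=snap('top','t8')
cv2.imwrite('pics/s8c.png',cv2.resize(s[160:270,320:430,::-1],None,fx=6,fy=6,interpolation=cv2.INTER_CUBIC)[:600]); cv2.imwrite('pics/t8c.png',cv2.resize(t[175:235,230:300,::-1],None,fx=10,fy=10,interpolation=cv2.INTER_CUBIC))
```

```text
t 9.325 tcp [0.528  0.0663 0.225 ] xaz 87.3 zdir [-0.  0. -1.] F [ 0.32 -0.84 -2.54] M [-0.074 -0.123 -0.028] w 0.0212 q [ 0.489  0.386 -0.902  1.775  0.331  1.141  1.006]
```

View pics/s8c.png

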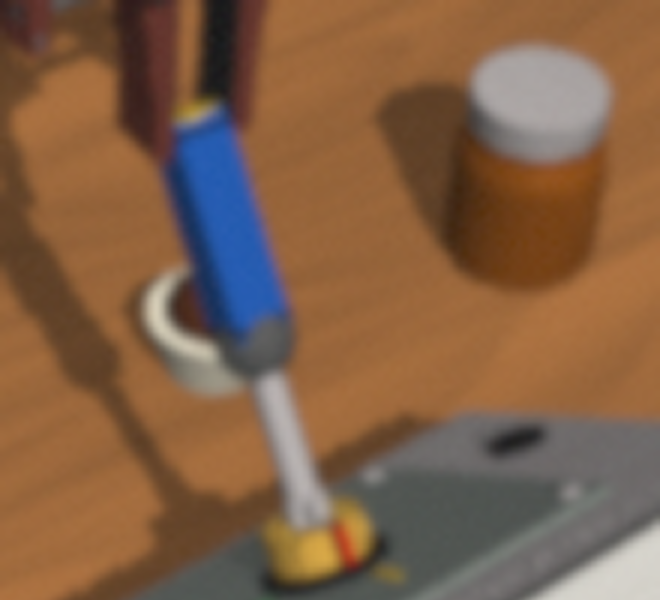

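View pics/t8c.png

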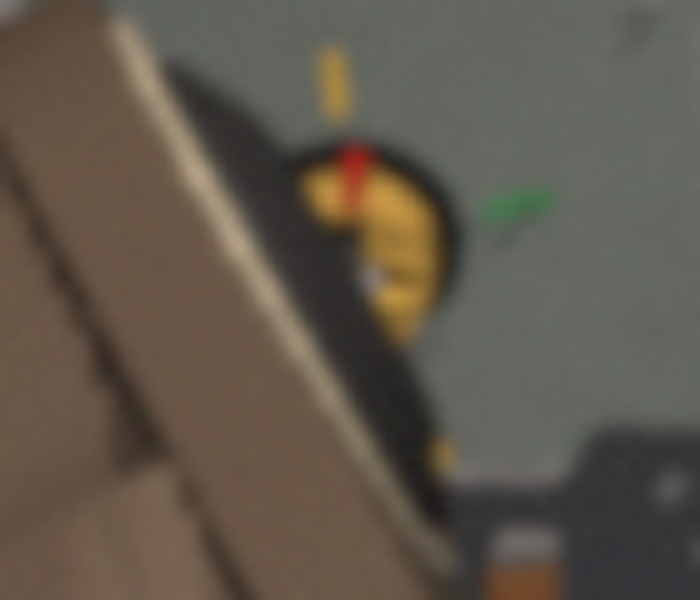

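>>> servo_tool(
  deltas=[
    {"tx": 0.0, "ty": -0.1, "tz": 0, "yaw": 0, "gripper": 1.5},
    {"tx": 0.12, "ty": -0.1, "tz": -0.16, "yaw": 0, "gripper": 1.5},
    {"tx": 0.23, "ty": -0.1, "tz": -0.33, "yaw": 0, "gripper": 1.5},
    {"tx": 0.23, "ty": -0.1, "tz": -0.33, "yaw": 0, "gripper": 1.5},
  ],
  squeeze=50,
)

```text
t: 9.93
ee_pos: [0.53, 0.0655, 0.2218]
ee_rot: [-2.273, -2.168, 0.001]
ft_force: [-1.8, -0.1, 0.4]
grip_width: 0.0212
```

Run:
```python
from h import *
st(); s,_=snap('scene','s9')
cv2.imwrite('pics/s9c.png',cv2.resize(s[160:270,320:430,::-1],None,fx=6,fy=6,interpolation=cv2.INTER_CUBIC)[:600]);
```

```text
t 9.925 tcp [0.53   0.0655 0.2218] xaz 87.31 zdir [-0.0005  0.     -1.    ] F [-1.83 -0.1   0.39] M [0.025 0.303 0.038] w 0.0212 q [ 0.486  0.393 -0.899  1.775  0.337  1.137  1.004]
```

View pics/s9c.png

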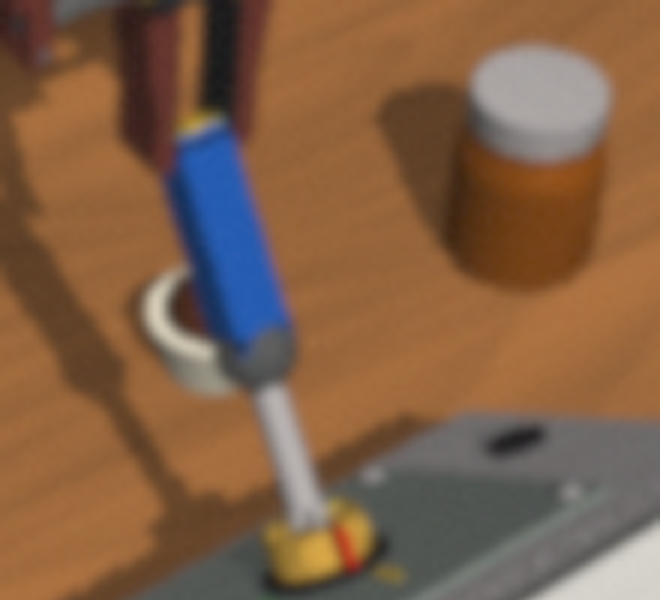

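>>> servo_tool(
  deltas=[
    {"tx": 0.12, "ty": 0, "tz": -0.16, "yaw": 0, "gripper": 1.5},
    {"tx": 0.23, "ty": 0, "tz": -0.33, "yaw": 0, "gripper": 1.5},
    {"tx": 0.23, "ty": 0, "tz": -0.33, "yaw": 0, "gripper": 1.5},
  ],
  squeeze=50,
)

```text
t: 10.35
ee_pos: [0.532, 0.0657, 0.2188]
ee_rot: [-2.272, -2.169, 0.001]
ft_force: [-6.2, -0.3, 6.5]
grip_width: 0.0213
```

Run:
```python
from h import *
st(); s,_=snap('scene','s10')
cv2.imwrite('pics/s10c.png',cv2.resize(s[160:270,320:430,::-1],None,fx=6,fy=6,interpolation=cv2.INTER_CUBIC)[:600]);
```

```text
t 10.35 tcp [0.532  0.0657 0.2188] xaz 87.32 zdir [-0.001  -0.0002 -1.    ] F [-6.17 -0.27  6.53] M [-0.044  1.065 -0.021] w 0.0213 q [ 0.482  0.4   -0.896  1.774  0.342  1.134  1.001]
```

View pics/s10c.png

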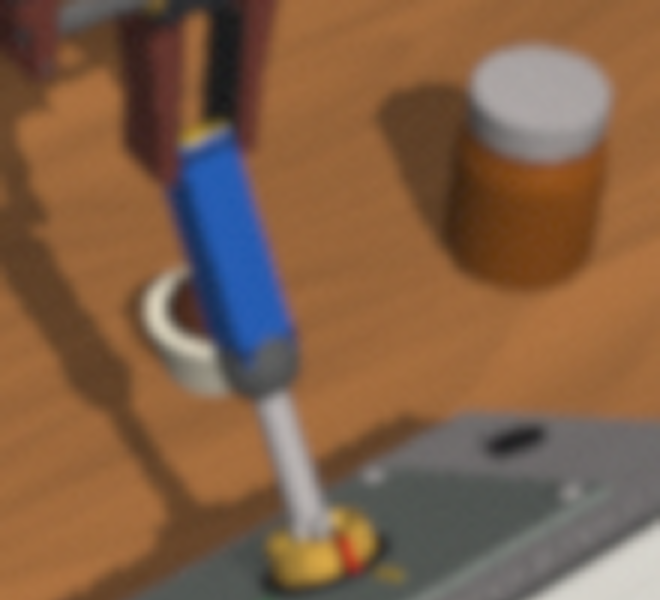

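Run:
```python
import cv2,numpy as np
ims=[cv2.resize(cv2.imread(f'pics/{n}.png')[230:266,350:395],None,fx=8.8,fy=8.8,interpolation=cv2.INTER_CUBIC) for n in('s0','s9')]
ims2=[cv2.resize(cv2.imread(f'pics/{n}.png')[230:266,350:395],None,fx=8.8,fy=8.8,interpolation=cv2.INTER_CUBIC) for n in('s8','s10')]
a=np.vstack([np.hstack(ims),np.hstack(ims2)]); a=a[:600]; cv2.imwrite('pics/cmp.png',a); print(a.shape)
```

```text
(600, 792, 3)
```

View pics/cmp.png

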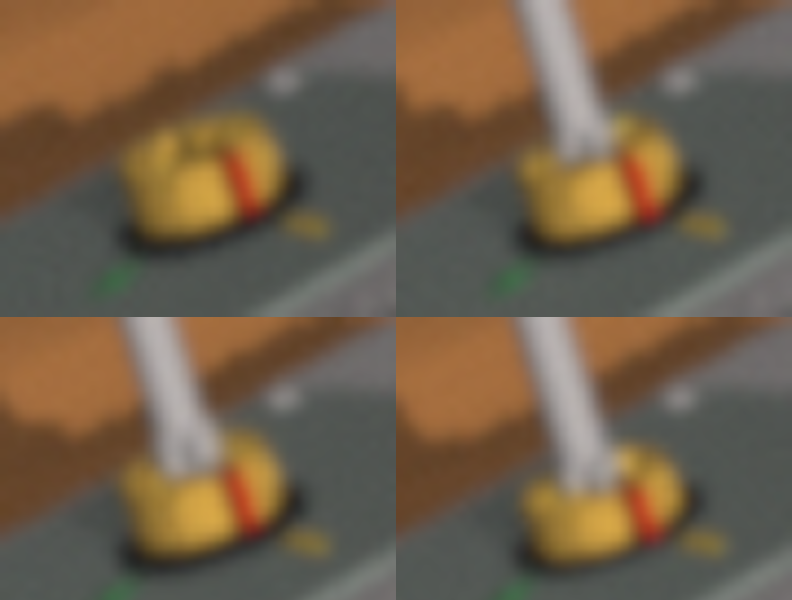

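>>> servo_tool(
  deltas=[
    {"tx": 0.12, "ty": 0, "tz": -0.16, "yaw": 0, "gripper": 1.5},
    {"tx": 0.12, "ty": 0, "tz": -0.16, "yaw": 0, "gripper": 1.5},
    {"tx": 0.12, "ty": 0, "tz": -0.16, "yaw": -5, "gripper": 1.5},
    {"tx": 0.12, "ty": 0, "tz": -0.16, "yaw": -10, "gripper": 1.5},
    {"tx": 0.12, "ty": 0, "tz": -0.16, "yaw": -15, "gripper": 1.5},
    {"tx": 0.12, "ty": 0, "tz": -0.18, "yaw": -20, "gripper": 1.5},
    {"tx": 0.14, "ty": 0, "tz": -0.18, "yaw": -25, "gripper": 1.5},
    {"tx": 0.14, "ty": 0, "tz": -0.18, "yaw": -25, "gripper": 1.5},
  ],
  squeeze=30,
)

```text
t: 11.4
ee_pos: [0.5338, 0.0685, 0.2188]
ee_rot: [-2.686, -1.627, -0.004]
ft_force: [-9.4, 4.5, 15.9]
grip_width: 0.0225
```

```bash
cat >> h.py <<'E'
def look(tag):
    st(); s,_=snap('scene','s'+tag);t,_=snap('top','t'+tag)
    a=cv2.resize(s[160:270,330:410,::-1],None,fx=5,fy=5,interpolation=cv2.INTER_CUBIC); b=cv2.resize(t[175:230,240:300,::-1],None,fx=6.5,fy=6.5,interpolation=cv2.INTER_CUBIC)
    h=np.zeros((550,a.shape[1]+b.shape[1],3),np.uint8); h[:a.shape[0],:a.shape[1]]=a; h[:b.shape[0],a.shape[1]:]=b; cv2.imwrite(f'pics/l{tag}.png',h)
E
python3 - <<'E'
from h import *
look('11')
E
```

```text
t 11.4 tcp [0.5338 0.0685 0.2188] xaz 62.4 zdir [ 0.0017  0.0025 -1.    ] F [-9.38  4.5  15.95] M [1.382 1.731 0.374] w 0.0225 q [ 0.412  0.374 -0.8    1.775  0.294  1.115  0.605]
```

View pics/l11.png

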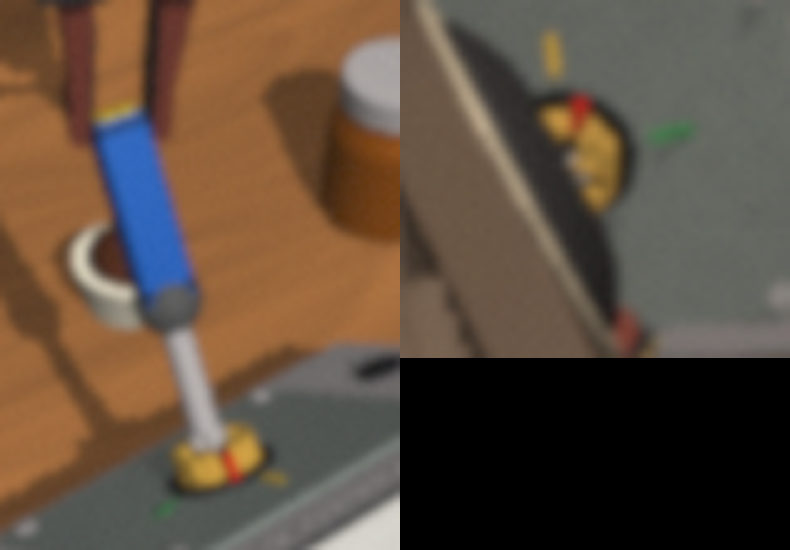

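>>> servo_tool(
  deltas=[
    {"tx": 0, "ty": -0.1, "tz": 0, "yaw": -5, "gripper": 1.5},
    {"tx": 0, "ty": -0.15, "tz": 0, "yaw": -10, "gripper": 1.5},
    {"tx": 0.05, "ty": -0.2, "tz": 0, "yaw": -15, "gripper": 1.5},
    {"tx": 0.05, "ty": -0.2, "tz": 0, "yaw": -20, "gripper": 1.5},
    {"tx": 0.1, "ty": -0.2, "tz": 0, "yaw": -25, "gripper": 1.5},
    {"tx": 0.1, "ty": -0.2, "tz": 0, "yaw": -25, "gripper": 1.5},
  ],
  squeeze=30,
)

```text
t: 12.25
ee_pos: [0.5351, 0.066, 0.2193]
ee_rot: [-2.975, -1.006, -0.004]
ft_force: [-11.1, 3.5, 20.6]
grip_width: 0.0231
```

Run:
```python
from h import *
look('12')
```

```text
t 12.25 tcp [0.5351 0.066  0.2193] xaz 37.37 zdir [ 0.0024  0.0016 -1.    ] F [-11.06   3.51  20.62] M [0.878 1.874 0.275] w 0.0231 q [ 0.349  0.351 -0.708  1.776  0.252  1.104  0.21 ]
```

View pics/l12.png

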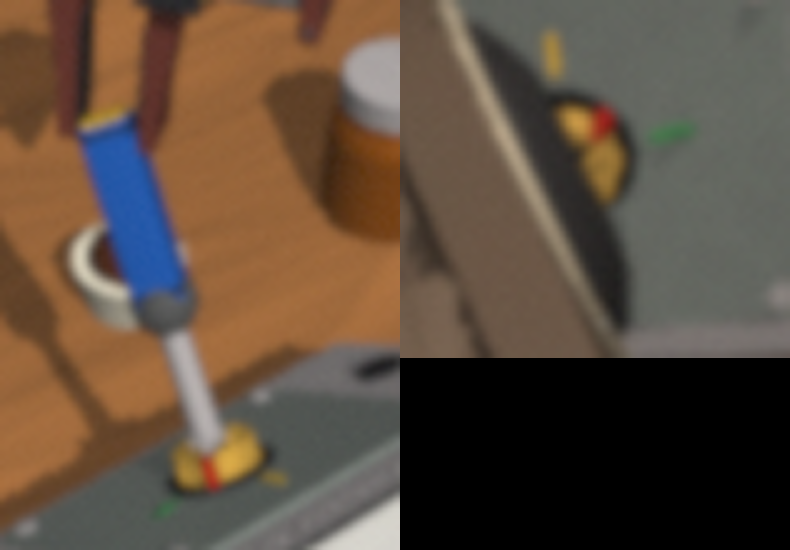

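>>> servo_tool(
  deltas=[
    {"tx": 0.05, "ty": 0, "tz": 0, "yaw": -5, "gripper": 1.5},
    {"tx": 0.1, "ty": 0, "tz": 0, "yaw": -10, "gripper": 1.5},
    {"tx": 0.1, "ty": 0, "tz": 0, "yaw": -15, "gripper": 1.5},
    {"tx": 0.15, "ty": 0, "tz": 0, "yaw": -20, "gripper": 1.5},
    {"tx": 0.15, "ty": 0, "tz": 0, "yaw": -25, "gripper": 1.5},
    {"tx": 0.2, "ty": 0, "tz": 0, "yaw": -30, "gripper": 1.5},
    {"tx": 0.2, "ty": 0, "tz": 0, "yaw": -35, "gripper": 1.5},
    {"tx": 0.2, "ty": 0, "tz": 0, "yaw": -35, "gripper": 1.5},
  ],
  squeeze=30,
)

```text
t: 13.35
ee_pos: [0.5343, 0.0645, 0.2182]
ee_rot: [3.14, 0.063, -0.006]
ft_force: [-15.9, 0.1, 21.0]
grip_width: 0.0177
```

Run:
```python
from h import *
look('13')
```

```text
t 13.35 tcp [0.5343 0.0645 0.2182] xaz 2.31 zdir [-0.0041 -0.0008 -1.    ] F [-15.87   0.13  20.95] M [0.027 3.953 0.001] w 0.0177 q [ 0.258  0.33  -0.585  1.78   0.202  1.097 -0.355]
```

View pics/l13.png

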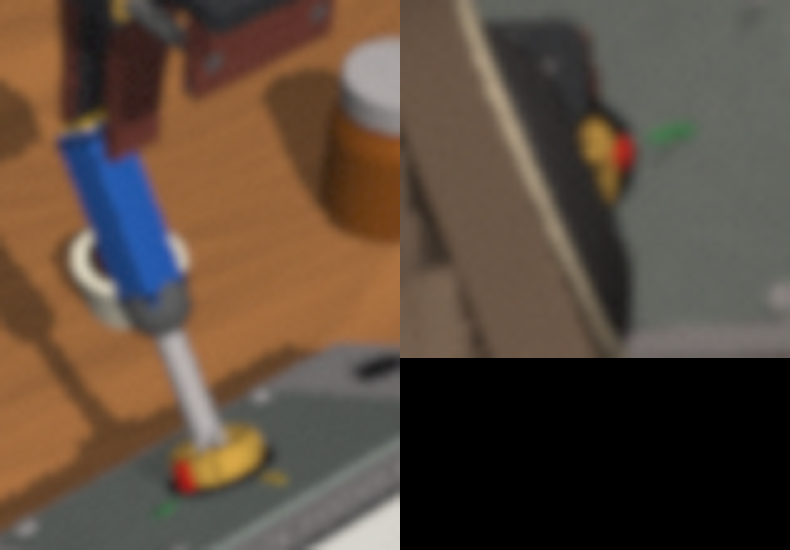

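Run:
```python
from h import *
yaw=np.radians(2.3); n=np.array([-.5736*np.cos(yaw),-.5736*np.sin(yaw),.8192]); up=np.array([.8192*np.cos(yaw),.8192*np.sin(yaw),.5736]); rt=np.cross(up,n); c=np.array([.6198,.0612,.0985])
for tag in('t0','t11','t12','t13'):
    h=cv2.cvtColor(cv2.imread(f'pics/{tag}.png'),cv2.COLOR_BGR2HSV); m=cv2.inRange(h,(0,130,90),(7,255,255))|cv2.inRange(h,(172,130,90),(180,255,255)); k=np.zeros_like(m); k[185:213,254:280]=m[185:213,254:280]; ys,xs=np.nonzero(k); u,v=xs.mean(),ys.mean()
    for off in(.004,.010):
        o,d=ray('top',u,v); p=o+d*((c+off*n-o)@n)/(d@n)-c; print(tag,(u.round(1),v.round(1)),len(xs),off,'ang',np.arctan2(p@rt,p@up).round(3),'rad',np.hypot(p@rt,p@up).round(4))
```

```text
t0 (np.float64(265.0), np.float64(190.7)) 7 0.004 ang 0.13 rad 0.0198
t0 (np.float64(265.0), np.float64(190.7)) 7 0.01 ang 0.137 rad 0.0229
t11 (np.float64(267.3), np.float64(190.9)) 9 0.004 ang 0.364 rad 0.0203
t11 (np.float64(267.3), np.float64(190.9)) 9 0.01 ang 0.34 rad 0.0233
t12 (np.float64(270.8), np.float64(193.0)) 13 0.004 ang 0.791 rad 0.0195
t12 (np.float64(270.8), np.float64(193.0)) 13 0.01 ang 0.708 rad 0.0221
t13 (np.float64(274.0), np.float64(197.8)) 12 0.004 ang 1.44 rad 0.0195
t13 (np.float64(274.0), np.float64(197.8)) 12 0.01 ang 1.292 rad 0.0206
```

>>> servo_tool(
  deltas=[
    {"tx": 0, "ty": 0, "tz": 0, "yaw": -4, "gripper": 1.5},
    {"tx": 0, "ty": 0, "tz": 0, "yaw": -8, "gripper": 1.5},
    {"tx": 0, "ty": 0, "tz": 0, "yaw": -8, "gripper": 1.5},
  ],
  squeeze=30,
)

```text
t: 13.82
ee_pos: [0.5344, 0.0648, 0.2181]
ee_rot: [3.137, -0.155, -0.006]
ft_force: [-15.7, 1.1, 19.9]
grip_width: 0.0169
```

Run:
```python
from h import *
look('14')
a=cv2.imread('pics/s14.png'); cv2.imwrite('pics/s14c.png',cv2.resize(a[130:270,310:420],None,fx=4.2,fy=4.2,interpolation=cv2.INTER_CUBIC))
b=cv2.imread('pics/t14.png'); cv2.imwrite('pics/t14c.png',cv2.resize(b[175:225,240:300],None,fx=11,fy=11,interpolation=cv2.INTER_CUBIC))
```

```text
t 13.825 tcp [0.5344 0.0648 0.2181] xaz -5.65 zdir [-0.0039 -0.0002 -1.    ] F [-15.73   1.13  19.91] M [0.328 3.856 0.135] w 0.0169 q [ 0.238  0.325 -0.559  1.781  0.191  1.094 -0.485]
```

View pics/s14c.png

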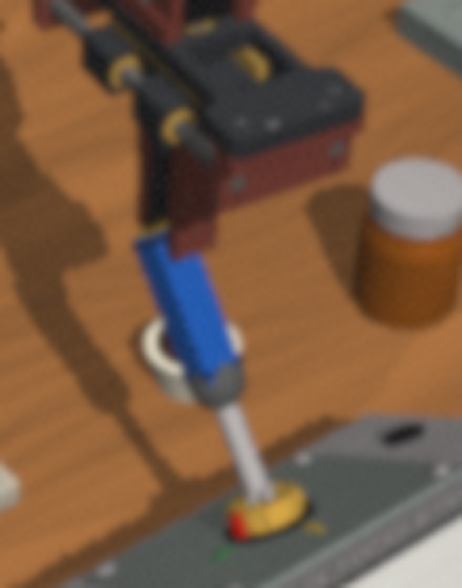

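View pics/t14c.png

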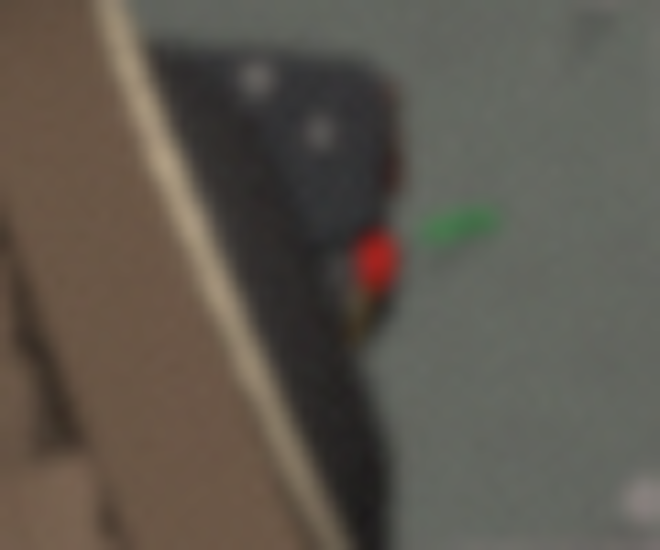

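Run:
```python
from h import *
yaw=np.radians(2.3); u=np.array([np.cos(yaw),np.sin(yaw),0]); jv=np.array([-np.sin(yaw),np.cos(yaw),0])
seat=np.array([.610,.061,.1131])-.0135*np.array([-.573,-.023,.819])
for ti in(30,33,35,37,40,44):
  for az in (-5,0,5):
    p=np.radians(ti); a=-np.sin(p)*(u*np.cos(np.radians(az))+jv*np.sin(np.radians(az)))+np.array([0,0,np.cos(p)])
    b=proj('scene',seat+.016*a); c=proj('scene',seat+.062*a); d=proj('scene',seat+.15*a); e=proj('scene',seat+.08*a)
    print(ti,az,'shank slope',((b-c)[0]/(b-c)[1]).round(3),'ball',proj('scene',seat+.072*a).round(1),'top',d.round(1),'topcam',proj('top',seat+.072*a).round(1))
# measure shank axis: grey bright pixels per row
for tag in('s10','s12','s13','s14'):
    im=cv2.imread(f'pics/{tag}.png'); h=cv2.cvtColor(im,cv2.COLOR_BGR2HSV); m=cv2.inRange(h,(0,0,105),(180,45,255)); k=np.zeros_like(m); k[225:244,355:378]=m[225:244,355:378]
    n,l,s_,_=cv2.connectedComponentsWithStats(k); i=1+s_[1:,4].argmax(); ys,xs=np.nonzero(l==i); L=cv2.fitLine(np.stack([xs,ys],1).astype(np.float32),cv2.DIST_L2,0,.01,.01).ravel(); print(tag,len(xs),'slope',L[0]/L[1])
    B=cv2.inRange(h,(100,130,60),(125,255,255)); B[:,:325]=0;B[:,380:]=0;B[:170]=0;B[235:]=0; ys,xs=np.nonzero(B); L=cv2.fitLine(np.stack([xs,ys],1).astype(np.float32),cv2.DIST_L2,0,.01,.01).ravel(); print('  handle',len(xs),'slope',L[0]/L[1], 'centroid',L[2:])
```

```text
30 -5 shank slope 0.257 ball [364.2 219.7] top [354.7 182.6] topcam [260.8 213.7]
30 0 shank slope 0.301 ball [363.  220.4] top [352.  183.8] topcam [262.4 213.7]
30 5 shank slope 0.345 ball [361.8 221. ] top [349.5 185.1] topcam [264.1 213.6]
33 -5 shank slope 0.286 ball [363.2 219.6] top [352.6 182.4] topcam [260.9 215.5]
33 0 shank slope 0.334 ball [361.9 220.2] top [349.7 183.7] topcam [262.6 215.5]
33 5 shank slope 0.382 ball [360.6 221. ] top [347.  185.2] topcam [264.4 215.3]
35 -5 shank slope 0.305 ball [362.6 219.5] top [351.3 182.4] topcam [260.9 216.6]
35 0 shank slope 0.356 ball [361.2 220.2] top [348.2 183.8] topcam [262.7 216.6]
35 5 shank slope 0.407 ball [359.8 220.9] top [345.4 185.3] topcam [264.6 216.4]
37 -5 shank slope 0.324 ball [362.  219.4] top [350.  182.5] topcam [260.9 217.7]
37 0 shank slope 0.377 ball [360.5 220.2] top [346.8 184. ] topcam [262.9 217.7]
37 5 shank slope 0.431 ball [359.1 221. ] top [343.8 185.6] topcam [264.8 217.5]
40 -5 shank slope 0.352 ball [361.1 219.5] top [348.2 182.8] topcam [261.  219.4]
40 0 shank slope 0.409 ball [359.5 220.2] top [344.8 184.3] topcam [263.1 219.3]
40 5 shank slope 0.468 ball [358.  221.1] top [341.6 186. ] topcam [265.1 219.1]
44 -5 shank slope 0.389 ball [359.9 219.6] top [345.9 183.5] topcam [261.1 221.4]
44 0 shank slope 0.452 ball [358.2 220.4] top [342.2 185.2] topcam [263.3 221.4]
44 5 shank slope 0.517 ball [356.6 221.4] top [338.8 187. ] topcam [265.5 221.2]
s10 103 slope 0.35541648
  handle 385 slope 0.2546582 centroid [357.63635 201.27013]
s12 100 slope 0.36938083
  handle 362 slope 0.31907916 centroid [356.22928 201.91989]
s13 100 slope 0.44483534
  handle 377 slope 0.4553968 centroid [354.06897 203.19098]
s14 102 slope 0.43122947
  handle 362 slope 0.44525948 centroid [354.4171  203.30663]
```

>>> servo_tool(
  deltas=[
    {"tx": 0.3, "ty": 0, "tz": 0.1, "yaw": 0, "gripper": 1.5},
    {"tx": 0.6, "ty": 0, "tz": 0.2, "yaw": 0, "gripper": 1.5},
    {"tx": 0.8, "ty": 0, "tz": 0.3, "yaw": 0, "gripper": 1.5},
    {"tx": 0.8, "ty": 0, "tz": 0.3, "yaw": 0, "gripper": 1.5},
  ],
  squeeze=30,
)

```text
t: 14.42
ee_pos: [0.541, 0.0653, 0.2223]
ee_rot: [3.137, -0.153, -0.01]
ft_force: [-25.2, 1.5, 32.9]
grip_width: 0.0164
```

```bash
cat >> h.py <<'E'
def slopes(tag):
    im=cv2.imread(f'pics/{tag}.png'); h=cv2.cvtColor(im,cv2.COLOR_BGR2HSV); m=cv2.inRange(h,(0,0,105),(180,45,255)); k=np.zeros_like(m); k[225:244,355:378]=m[225:244,355:378]
    n,l,s_,_=cv2.connectedComponentsWithStats(k); i=1+s_[1:,4].argmax(); ys,xs=np.nonzero(l==i); L=cv2.fitLine(np.stack([xs,ys],1).astype(np.float32),cv2.DIST_L2,0,.01,.01).ravel(); print(tag,len(xs),'slope',L[0]/L[1])
    B=cv2.inRange(h,(100,130,60),(125,255,255)); B[:,:325]=0;B[:,380:]=0;B[:170]=0;B[235:]=0; ys,xs=np.nonzero(B); L=cv2.fitLine(np.stack([xs,ys],1).astype(np.float32),cv2.DIST_L2,0,.01,.01).ravel(); print('  handle',len(xs),'slope',L[0]/L[1], 'centroid',L[2:])
E
python3 - <<'E'
from h import *
look('15'); slopes('s15')
a=cv2.imread('pics/s15.png'); cv2.imwrite('pics/s15c.png',cv2.resize(a[130:270,310:420],None,fx=4.2,fy=4.2,interpolation=cv2.INTER_CUBIC))
E
```

```text
t 14.425 tcp [0.541  0.0653 0.2223] xaz -5.58 zdir [-0.0062 -0.0006 -1.    ] F [-25.19   1.54  32.86] M [0.249 6.122 0.084] w 0.0164 q [ 0.234  0.334 -0.558  1.759  0.193  1.11  -0.483]
s15 98 slope 0.39505646
  handle 374 slope 0.40920004 centroid [356.2353 203.5856]
```

View pics/s15c.png

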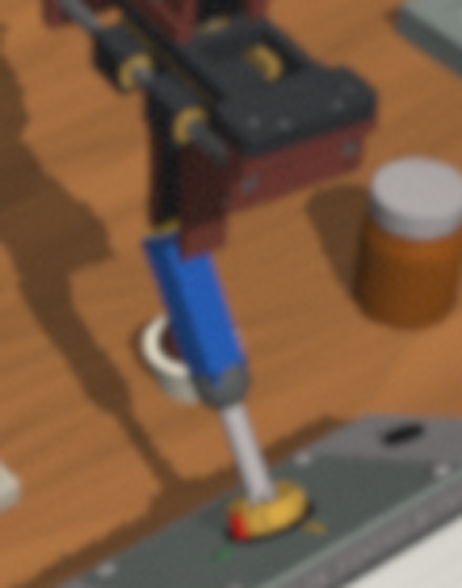

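```bash
python3 - <<'E'
from h import *
yaw=np.radians(2.3); n=np.array([-.5736*np.cos(yaw),-.5736*np.sin(yaw),.8192]); up=np.array([.8192*np.cos(yaw),.8192*np.sin(yaw),.5736]); rt=np.cross(up,n); c=np.array([.6198,.0612,.0985])
for cam_,tag,box in(('top','t13',(185,213,254,280)),('top','t14',(185,213,254,280)),('top','t15',(185,213,254,280)),('scene','s13',(245,262,358,385)),('scene','s15',(245,262,358,385)),('scene','s12',(245,262,358,385))):
    h=cv2.cvtColor(cv2.imread(f'pics/{tag}.png'),cv2.COLOR_BGR2HSV); m=cv2.inRange(h,(0,130,90),(7,255,255))|cv2.inRange(h,(172,130,90),(180,255,255)); k=np.zeros_like(m); a,b,e,f=box; k[a:b,e:f]=m[a:b,e:f]; ys,xs=np.nonzero(k)
    if len(xs)==0: print(tag,'none'); continue
    u,v=xs.mean(),ys.mean(); best=[]
    # find angle whose point (r 18mm, mid head height 7 mm) projects nearest
    A=np.linspace(0,1.8,181); P=np.array([proj(cam_,c+.007*n+.0185*(np.cos(q)*up+np.sin(q)*rt)) for q in A]); d=np.hypot(P[:,0]-u,P[:,1]-v); print(tag,(round(u,1),round(v,1)),len(xs),'ang',A[d.argmin()],'err px',d.min().round(2))
E
python3 - <<'E'
import cv2,numpy as np
ims=[cv2.resize(cv2.imread(f'pics/{n}.png')[238:268,352:392],None,fx=9.8,fy=9.8,interpolation=cv2.INTER_CUBIC) for n in('s13','s15')]
cv2.imwrite('pics/cmp2.png',np.hstack(ims))
E
```

```text
t13 (np.float64(274.0), np.float64(197.8)) 12 ang 1.37 err px 0.73
t14 (np.float64(273.7), np.float64(198.5)) 16 ang 1.44 err px 0.23
t15 (np.float64(274.0), np.float64(198.0)) 13 ang 1.4000000000000001 err px 0.65
s13 (np.float64(366.2), np.float64(255.4)) 20 ang 1.3900000000000001 err px 0.16
s15 (np.float64(366.2), np.float64(255.5)) 18 ang 1.3900000000000001 err px 0.21
s12 (np.float64(371.6), np.float64(255.1)) 8 ang 0.72 err px 0.73
```

View pics/cmp2.png

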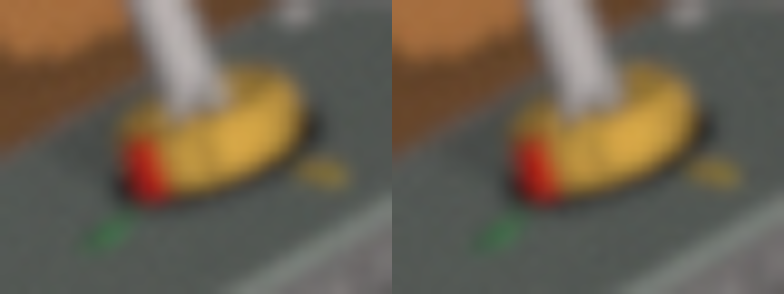

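>>> servo_tool(
  deltas=[
    {"tx": -0.4, "ty": 0, "tz": 0.5, "yaw": 0, "gripper": 1.5},
    {"tx": -0.6, "ty": 0, "tz": 0.5, "yaw": 0, "gripper": 1.5},
    {"tx": -0.9, "ty": 0, "tz": 0.4, "yaw": 0, "gripper": 1.5},
    {"tx": -1.2, "ty": 0, "tz": 0.2, "yaw": 0, "gripper": 1.5},
    {"tx": -1.5, "ty": 0, "tz": 0, "yaw": 0, "gripper": 1.5},
  ],
  squeeze=10,
)

```text
t: 15.15
ee_pos: [0.5296, 0.0633, 0.2194]
ee_rot: [3.138, -0.156, -0.001]
ft_force: [-3.1, -0.2, 3.5]
grip_width: 0.0152
```

Run:
```python
from h import *
look('16'); slopes('s16')
a=cv2.imread('pics/s16.png'); cv2.imwrite('pics/s16c.png',cv2.resize(a[130:270,310:420],None,fx=4.2,fy=4.2,interpolation=cv2.INTER_CUBIC))
```

```text
t 15.15 tcp [0.5296 0.0633 0.2194] xaz -5.7 zdir [-0.0004 -0.0001 -1.    ] F [-3.07 -0.24  3.46] M [-0.061  0.496  0.023] w 0.0152 q [ 0.244  0.313 -0.561  1.794  0.186  1.088 -0.481]
s16 111 slope 0.4757131
  handle 370 slope 0.47863927 centroid [352.6054 202.3   ]
```

View pics/s16c.png

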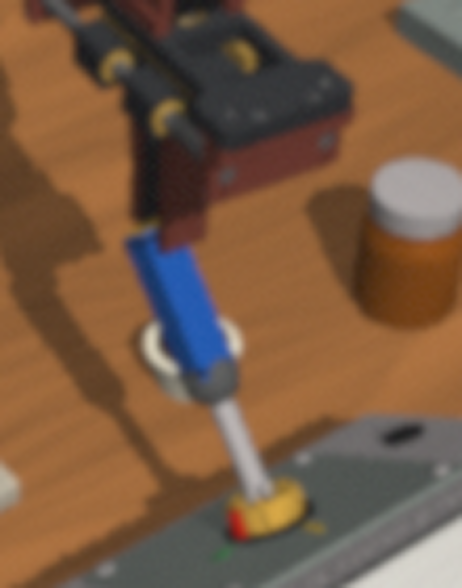

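>>> servo_tool(
  deltas=[
    {"tx": 0, "ty": 0, "tz": 0, "yaw": 0, "gripper": 3.0},
    {"tx": 0, "ty": 0, "tz": 0, "yaw": 0, "gripper": 6.0},
    {"tx": 0, "ty": 0, "tz": 0, "yaw": 0, "gripper": 6.0},
  ],
  squeeze=10,
)

```text
t: 15.62
ee_pos: [0.5303, 0.0633, 0.2197]
ee_rot: [-3.138, 0.156, -0.001]
ft_force: [-1.1, -0.4, -0.2]
grip_width: 0.0416
```

Run:
```python
from h import *
look('17'); slopes('s17')
a=cv2.imread('pics/s17.png'); cv2.imwrite('pics/s17c.png',cv2.resize(a[130:270,310:420],None,fx=4.2,fy=4.2,interpolation=cv2.INTER_CUBIC))
```

```text
t 15.625 tcp [0.5303 0.0633 0.2197] xaz -5.71 zdir [ 0.0006  0.0001 -1.    ] F [-1.08 -0.37 -0.17] M [-0.038 -0.06   0.084] w 0.0416 q [ 0.244  0.313 -0.56   1.793  0.186  1.088 -0.481]
s17 120 slope 0.8036759
  handle 367 slope 0.8034912 centroid [340.7929 205.7411]
```

View pics/s17c.png

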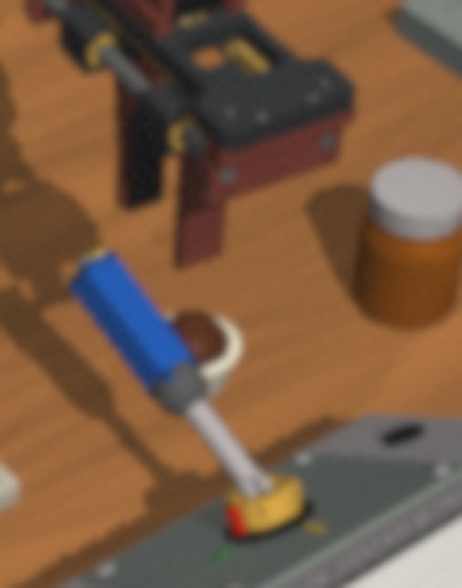

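Run:
```python
from h import *
snap('scene','s18'); slopes('s18'); st()
yaw=np.radians(2.3); u=np.array([np.cos(yaw),np.sin(yaw),0]); jv=np.array([-np.sin(yaw),np.cos(yaw),0])
seat=np.array([.610,.061,.1131])-.0095*np.array([-.573,-.023,.819])
for ti in(50,55,60,65):
  for az in (0,10):
    p=np.radians(ti); a=-np.sin(p)*(u*np.cos(np.radians(az))+jv*np.sin(np.radians(az)))+np.array([0,0,np.cos(p)])
    d=proj('scene',seat+.016*a)-proj('scene',seat+.062*a); print(ti,az,(d[0]/d[1]).round(3),proj('scene',seat+.072*a).round(1),proj('scene',seat+.15*a).round(1),'top',proj('top',seat+.15*a).round(1))
```

```text
s18 120 slope 0.79883593
  handle 364 slope 0.8013929 centroid [340.72803 205.70604]
t 15.775 tcp [0.5301 0.0634 0.2197] xaz -5.7 zdir [ 0.0003  0.0001 -1.    ] F [ 0.56 -0.09  0.89] M [ 0.037 -0.058 -0.008] w 0.0534 q [ 0.244  0.313 -0.561  1.793  0.186  1.088 -0.481]
50 0 0.518 [355.8 219.3] [338.1 185.1] top [262.6 255. ]
50 10 0.671 [352.4 221.4] [330.8 189.3] top [273.3 253.5]
55 0 0.574 [354.4 220.1] [335.6 187.1] top [263.4 259.4]
55 10 0.747 [350.8 222.4] [327.9 191.6] top [274.6 257.8]
60 0 0.633 [353.3 221.1] [333.4 189.6] top [264.1 263.3]
60 10 0.829 [349.5 223.5] [325.3 194.3] top [275.9 261.6]
65 0 0.696 [352.3 222.3] [331.5 192.4] top [264.8 266.5]
65 10 0.917 [348.3 224.8] [323.1 197.3] top [277.1 264.8]
```

Run:
```python
import cv2
a=cv2.imread('pics/s18.png'); cv2.imwrite('pics/s18c.png',cv2.resize(a[130:270,300:420],None,fx=4.2,fy=4.2,interpolation=cv2.INTER_CUBIC))
```

```text
(no output)
```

View pics/s18c.png

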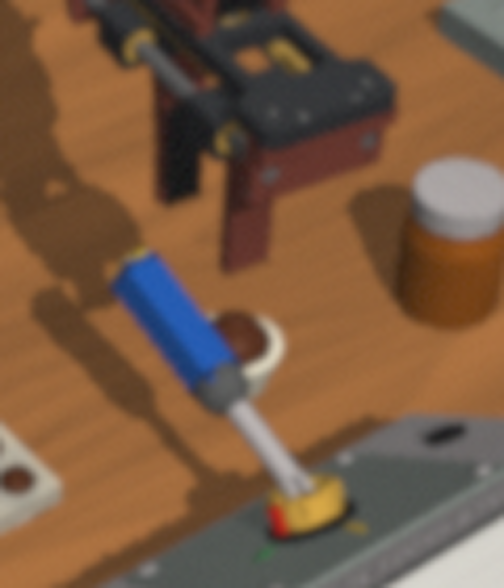

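View pics/t17.png

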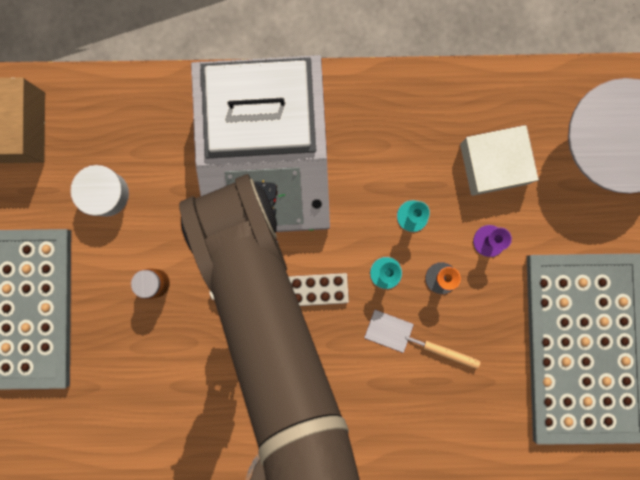

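>>> servo_tool(
  deltas=[
    {"tx": 0, "ty": 0, "tz": 4, "yaw": 0, "gripper": 6.5},
    {"tx": 0, "ty": -4, "tz": 7, "yaw": 10, "gripper": 6.5},
    {"tx": 0, "ty": -9, "tz": 8, "yaw": 20, "gripper": 6.5},
    {"tx": 0, "ty": -14, "tz": 8, "yaw": 30, "gripper": 6.5},
    {"tx": -2, "ty": -17, "tz": 8, "yaw": 40, "gripper": 6.5},
    {"tx": -2, "ty": -18, "tz": 8, "yaw": 50, "gripper": 6.5},
    {"tx": -2, "ty": -18, "tz": 8, "yaw": 60, "gripper": 6.5},
    {"tx": -2, "ty": -18, "tz": 8, "yaw": 70, "gripper": 6.5},
  ],
)

```text
t: 16.77
ee_pos: [0.5099, -0.117, 0.2998]
ee_rot: [2.655, 1.678, 0.0]
ft_force: [-0.5, 0.7, -0.2]
grip_width: 0.0648
```

Run:
```python
from h import *
st(); s,_=snap('scene','s19');t,_=snap('top','t19')
cv2.imwrite('pics/s19c.png',cv2.resize(s[170:270,310:410,::-1],None,fx=6,fy=6,interpolation=cv2.INTER_CUBIC))
cv2.imwrite('pics/t19c.png',cv2.resize(t[180:280,220:320,::-1],None,fx=6,fy=6,interpolation=cv2.INTER_CUBIC))
```

```text
t 16.775 tcp [ 0.5099 -0.117   0.2998] xaz 64.59 zdir [ 0.0003 -0.0001 -1.    ] F [-0.51  0.67 -0.24] M [ 0.017 -0.143  0.022] w 0.0648 q [ 0.684  0.241 -0.662  1.698  0.155  1.255  1.115]
```

View pics/s19c.png

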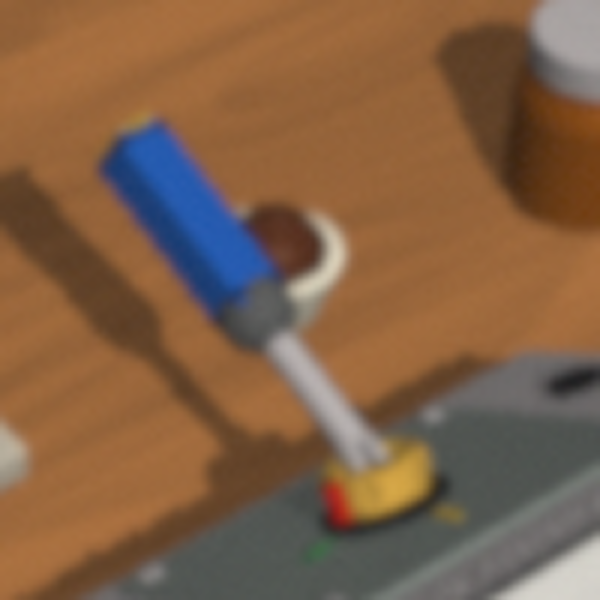

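View pics/t19c.png

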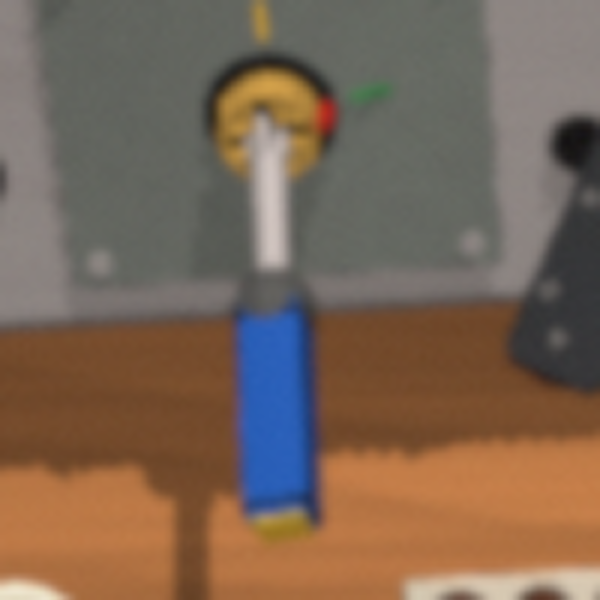

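Run:
```python
from h import *
np.set_printoptions(precision=4,suppress=True)
T,e1=tri(ray('top',266.6,266.6),ray('scene',331.8,192.4)); B,e2=tri(ray('top',265.1,228.2),ray('scene',351.4,220.2))
v=T-B; print(T,e1,B,e2,np.linalg.norm(v),'lean',np.degrees(np.arccos(v[2]/np.linalg.norm(v))),'az',np.degrees(np.arctan2(v[1],v[0])))
a=v/np.linalg.norm(v); print('tip',B-.072*a)
# handle centre line in top
h=cv2.cvtColor(cv2.imread('pics/t19.png'),cv2.COLOR_BGR2HSV); m=cv2.inRange(h,(100,120,60),(125,255,255)); m[:225]=0;m[275:]=0;m[:,:250]=0;m[:,:280]=m[:,:280]; m[:,280:]=0
ys,xs=np.nonzero(m); L=cv2.fitLine(np.stack([xs,ys],1).astype(np.float32),cv2.DIST_L2,0,.01,.01).ravel(); print(L)
D=np.load('pics/t19_d.npy')
for vv in (236,244,252,260): 
    uu=int(round(L[2]+(vv-L[3])*L[0]/L[1])); dd=np.median(D[vv-1:vv+2,uu-1:uu+2]); print((uu,vv),dep('top',uu,vv,dd))
```

```text
[0.4803 0.0538 0.17  ] 0.0036256406665993073 [0.554  0.0551 0.1466] 0.003499619453631201 0.07735791301683606 lean 72.3247261100928 az -178.9540157463296
tip [0.6226 0.0564 0.1247]
[  0.0204   0.9998 265.6059 247.6542]
(265, 236) [0.5391 0.0561 0.1559]
(266, 244) [0.5232 0.0539 0.1601]
(266, 252) [0.5075 0.0534 0.1668]
(266, 260) [0.4919 0.0529 0.1747]
```

>>> servo_tool(
  deltas=[
    {"tx": -0.5, "ty": 5, "tz": 0, "yaw": 9, "gripper": 6.5},
    {"tx": -0.9, "ty": 10, "tz": -2, "yaw": 18, "gripper": 6.5},
    {"tx": -0.9, "ty": 15, "tz": -4, "yaw": 26, "gripper": 6.5},
    {"tx": -0.9, "ty": 17.1, "tz": -6, "yaw": 26, "gripper": 6.5},
    {"tx": -0.9, "ty": 17.1, "tz": -9, "yaw": 26, "gripper": 6.5},
    {"tx": -0.9, "ty": 17.1, "tz": -11, "yaw": 26, "gripper": 6.5},
    {"tx": -0.9, "ty": 17.1, "tz": -11, "yaw": 26, "gripper": 6.5},
  ],
)

```text
t: 17.75
ee_pos: [0.5, 0.0543, 0.1886]
ee_rot: [-2.218, -2.223, 0.003]
ft_force: [0.3, -0.3, 0.3]
grip_width: 0.0649
```

Run:
```python
from h import *
st(); s,_=snap('scene','s20');t,_=snap('top','t20')
a=cv2.resize(s[130:270,300:400,::-1],None,fx=4,fy=4,interpolation=cv2.INTER_CUBIC); b=cv2.resize(t[180:290,220:320,::-1],None,fx=4,fy=4,interpolation=cv2.INTER_CUBIC)
h=np.zeros((560,800,3),np.uint8); h[:,:400]=a; h[:440,400:]=b; cv2.imwrite('pics/l20.png',h)
```

```text
t 17.75 tcp [0.5    0.0543 0.1886] xaz 90.13 zdir [-0.0026  0.     -1.    ] F [ 0.25 -0.34  0.35] M [ 0.084 -0.144  0.069] w 0.0649 q [ 0.443  0.343 -0.793  1.887  0.283  1.029  1.104]
```

View pics/l20.png

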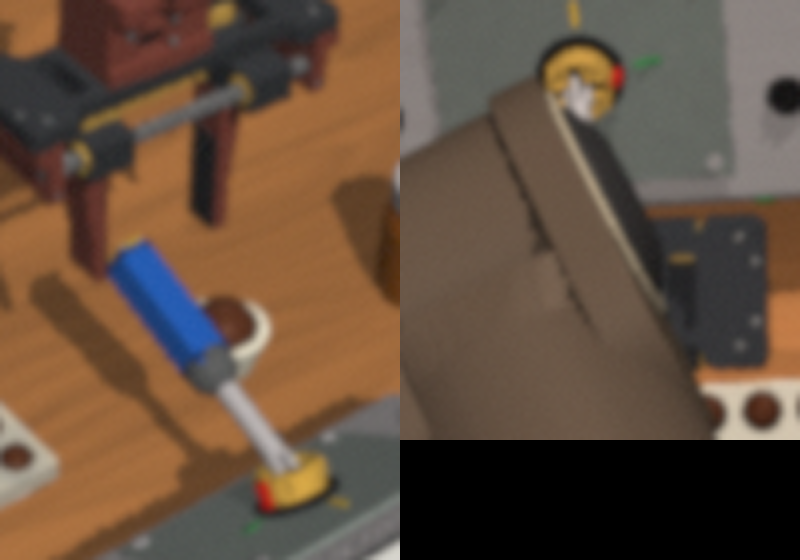

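>>> servo_tool(
  deltas=[
    {"tx": 0, "ty": 0, "tz": -2, "yaw": 0, "gripper": 6.5},
    {"tx": 0, "ty": 0, "tz": -4.1, "yaw": 0, "gripper": 6.5},
    {"tx": 0, "ty": 0, "tz": -4.1, "yaw": 0, "gripper": 4.5},
    {"tx": 0, "ty": 0, "tz": -4.1, "yaw": 0, "gripper": 3},
    {"tx": 0, "ty": 0, "tz": -4.1, "yaw": 0, "gripper": 1.5},
    {"tx": 0, "ty": 0, "tz": -4.1, "yaw": 0, "gripper": 1.5},
    {"tx": 0, "ty": 0, "tz": -4.1, "yaw": 0, "gripper": 1.5},
  ],
  squeeze=15,
)

```text
t: 18.73
ee_pos: [0.5011, 0.0547, 0.1491]
ee_rot: [2.215, 2.227, 0.001]
ft_force: [-0.3, 1.1, 1.0]
grip_width: 0.0246
```

Run:
```python
from h import *
st(); s,_=snap('scene','s21')
cv2.imwrite('pics/s21c.png',cv2.resize(s[130:270,300:400,::-1],None,fx=4.2,fy=4.2,interpolation=cv2.INTER_CUBIC))
```

```text
t 18.725 tcp [0.5011 0.0547 0.1491] xaz 90.32 zdir [ 0.0007  0.0003 -1.    ] F [-0.34  1.07  0.99] M [ 0.253 -0.162  0.125] w 0.0246 q [ 0.415  0.393 -0.77   1.931  0.334  0.948  1.061]
```

View pics/s21c.png

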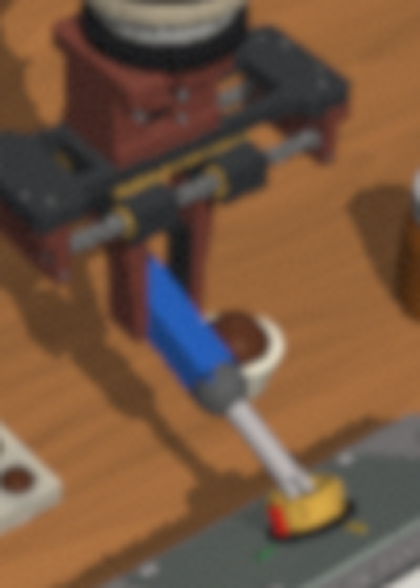

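>>> servo_tool(
  deltas=[
    {"tx": 0, "ty": 0, "tz": 0, "yaw": 0, "gripper": 1.5},
    {"tx": 0, "ty": 0, "tz": 0, "yaw": 0, "gripper": 1.5},
    {"tx": 0.3, "ty": 0, "tz": 0.7, "yaw": 0, "gripper": 1.5},
    {"tx": 0.7, "ty": 0, "tz": 1.4, "yaw": 0, "gripper": 1.5},
    {"tx": 1.2, "ty": 0, "tz": 2.2, "yaw": 0, "gripper": 1.5},
    {"tx": 1.7, "ty": 0, "tz": 3.0, "yaw": 0, "gripper": 1.5},
    {"tx": 2.2, "ty": 0, "tz": 3.6, "yaw": 0, "gripper": 1.5},
    {"tx": 2.7, "ty": 0, "tz": 4.2, "yaw": 0, "gripper": 1.5},
    {"tx": 2.7, "ty": 0, "tz": 4.2, "yaw": 0, "gripper": 1.5},
  ],
  squeeze=18,
)

```text
t: 19.9
ee_pos: [0.5282, 0.055, 0.1911]
ee_rot: [-2.215, -2.227, -0.001]
ft_force: [1.7, 4.1, -5.4]
grip_width: 0.0231
```

Run:
```python
from h import *
st(); s,_=snap('scene','s22')
cv2.imwrite('pics/s22c.png',cv2.resize(s[130:270,300:400,::-1],None,fx=4.2,fy=4.2,interpolation=cv2.INTER_CUBIC))
```

```text
t 19.9 tcp [0.5282 0.055  0.1911] xaz 90.31 zdir [ 0.     0.001 -1.   ] F [ 1.73  4.15 -5.37] M [ 1.091 -0.385  0.341] w 0.0231 q [ 0.418  0.388 -0.778  1.824  0.309  1.055  1.1  ]
```

View pics/s22c.png

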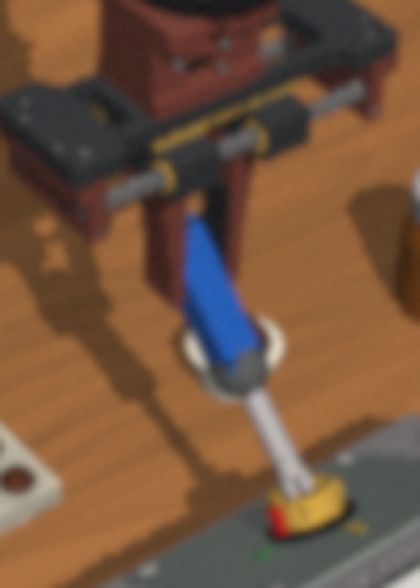

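>>> servo_tool(
  deltas=[
    {"tx": 0, "ty": 0.3, "tz": 0, "yaw": 0, "gripper": 1.5},
    {"tx": -0.4, "ty": 0.3, "tz": 0.5, "yaw": 0, "gripper": 1.5},
    {"tx": -0.8, "ty": 0.3, "tz": 0.9, "yaw": 0, "gripper": 1.5},
    {"tx": -1.2, "ty": 0.3, "tz": 1.4, "yaw": 0, "gripper": 1.5},
    {"tx": -1.6, "ty": 0.3, "tz": 2.2, "yaw": 0, "gripper": 1.5},
    {"tx": -1.6, "ty": 0.3, "tz": 2.5, "yaw": 0, "gripper": 1.5},
  ],
  squeeze=35,
)

```text
t: 20.7
ee_pos: [0.5119, 0.0572, 0.2167]
ee_rot: [2.215, 2.226, 0.001]
ft_force: [-0.1, 0.4, -1.0]
grip_width: 0.0217
```

Run:
```python
from h import *
st(); s,_=snap('scene','s23')
cv2.imwrite('pics/s23c.png',cv2.resize(s[130:270,300:400,::-1],None,fx=4.2,fy=4.2,interpolation=cv2.INTER_CUBIC))
```

```text
t 20.7 tcp [0.5119 0.0572 0.2167] xaz 90.29 zdir [ 0.0011 -0.0004 -1.    ] F [-0.1   0.44 -1.04] M [ 0.091 -0.041  0.03 ] w 0.0217 q [ 0.443  0.331 -0.8    1.829  0.267  1.091  1.122]
```

View pics/s23c.png

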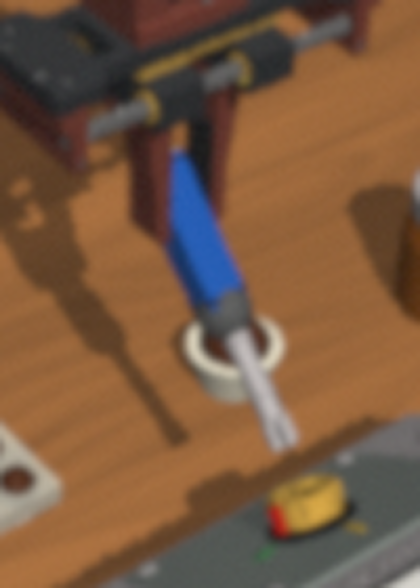

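Run:
```python
from h import *
np.set_printoptions(precision=4,suppress=True)
az=np.radians(90.3); j=np.array([np.cos(az),np.sin(az),0]); tcp=np.array([.5119,.0572,.2167])
def hit(px):
    o,d=ray('scene',*px); return o+d*((tcp-o)@j)/(d@j)
for nm,p in(('tip',(283,441)),('ball',(227,312)),('topend',(182,165))):
    q=hit((300+p[0]/4.2-.4,130+p[1]/4.2-.4)); print(nm,q,q-tcp)
    if nm=='tip': t=q
    else: v=q-t; print(np.linalg.norm(v),'lean',np.degrees(np.arctan2(-v[0],v[2])))
```

```text
tip [0.5998 0.0577 0.1405] [ 0.0879  0.0005 -0.0762]
ball [0.5526 0.0574 0.188 ] [ 0.0407  0.0002 -0.0287]
0.06697028976597118 lean 44.784385922656135
topend [0.5138 0.0572 0.2503] [0.0019 0.     0.0336]
0.13943146525478164 lean 38.0650249784022
```

>>> servo_tool(
  deltas=[
    {"tx": -1, "ty": -2, "tz": 1, "yaw": 0, "gripper": 1.5},
    {"tx": -3, "ty": -6, "tz": 1.5, "yaw": 0, "gripper": 1.5},
    {"tx": -5, "ty": -11, "tz": 1.5, "yaw": 0, "gripper": 1.5},
    {"tx": -7, "ty": -16, "tz": 1.5, "yaw": 0, "gripper": 1.5},
    {"tx": -9, "ty": -21, "tz": 1.5, "yaw": 0, "gripper": 1.5},
    {"tx": -11, "ty": -26, "tz": 1.5, "yaw": 0, "gripper": 1.5},
    {"tx": -13, "ty": -31, "tz": 1, "yaw": 0, "gripper": 1.5},
    {"tx": -14.3, "ty": -35, "tz": 0, "yaw": 0, "gripper": 1.5},
    {"tx": -14.8, "ty": -37.1, "tz": -1.5, "yaw": 0, "gripper": 1.5},
    {"tx": -14.8, "ty": -37.1, "tz": -3, "yaw": 0, "gripper": 1.5},
    {"tx": -14.8, "ty": -37.1, "tz": -3, "yaw": 0, "gripper": 1.5},
  ],
  squeeze=35,
)

```text
t: 22.12
ee_pos: [0.364, -0.3114, 0.1843]
ee_rot: [-2.211, -2.228, -0.001]
ft_force: [0.3, 0.2, -2.8]
grip_width: 0.0218
```

Run:
```python
from h import *
st(); s,_=snap('scene','s24');t,_=snap('top','t24')
a=cv2.resize(s[190:340,100:230,::-1],None,fx=3.6,fy=3.6,interpolation=cv2.INTER_CUBIC); b=cv2.resize(t[240:330,400:480,::-1],None,fx=4,fy=4,interpolation=cv2.INTER_CUBIC)
h=np.zeros((540,a.shape[1]+b.shape[1],3),np.uint8); h[:a.shape[0],:a.shape[1]]=a; h[:b.shape[0],a.shape[1]:]=b; cv2.imwrite('pics/l24.png',h)
```

```text
t 22.125 tcp [ 0.364  -0.3114  0.1843] xaz 90.43 zdir [-0.0016  0.0029 -1.    ] F [ 0.29  0.18 -2.78] M [ 0.065 -0.083 -0.036] w 0.0218 q [ 1.112  0.262 -0.591  1.953  0.172  0.979  2.019]
```

View pics/l24.png

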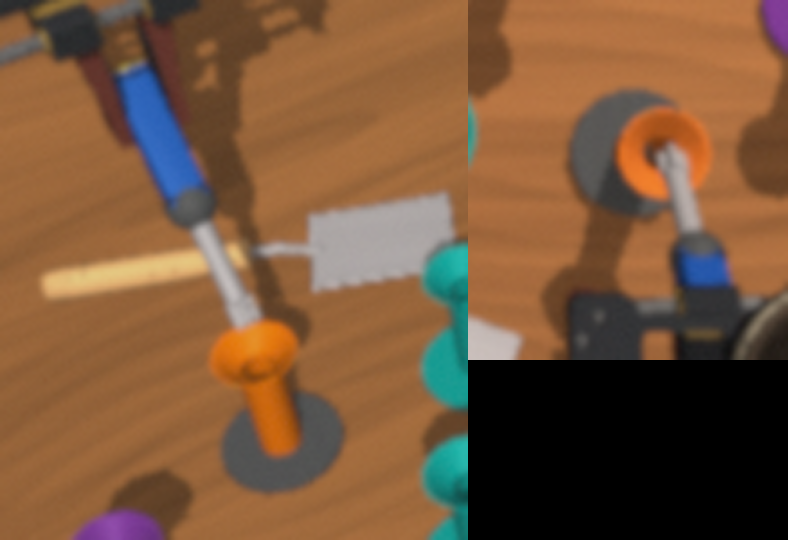

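>>> servo_tool(
  deltas=[
    {"tx": 0, "ty": -0.1, "tz": -1.4, "yaw": 0, "gripper": 1.5},
    {"tx": 0, "ty": -0.15, "tz": -2.7, "yaw": 0, "gripper": 1.5},
    {"tx": 0, "ty": -0.15, "tz": -2.7, "yaw": 0, "gripper": 1.5},
  ],
  squeeze=20,
)

```text
t: 22.6
ee_pos: [0.3632, -0.3144, 0.1574]
ee_rot: [-2.213, -2.226, 0.0]
ft_force: [-0.2, 0.7, -1.5]
grip_width: 0.0217
```

Run:
```python
from h import *
st(); s,_=snap('scene','s25');t,_=snap('top','t25')
a=cv2.resize(s[190:340,100:230,::-1],None,fx=3.6,fy=3.6,interpolation=cv2.INTER_CUBIC); b=cv2.resize(t[240:330,400:480,::-1],None,fx=4,fy=4,interpolation=cv2.INTER_CUBIC)
h=np.zeros((540,a.shape[1]+b.shape[1],3),np.uint8); h[:a.shape[0],:a.shape[1]]=a; h[:b.shape[0],a.shape[1]:]=b; cv2.imwrite('pics/l25.png',h)
```

```text
t 22.6 tcp [ 0.3632 -0.3144  0.1574] xaz 90.32 zdir [-0.0018  0.0017 -1.    ] F [-0.25  0.66 -1.5 ] M [ 0.062 -0.073  0.027] w 0.0217 q [ 1.101  0.298 -0.579  1.981  0.202  0.921  1.995]
```

View pics/l25.png

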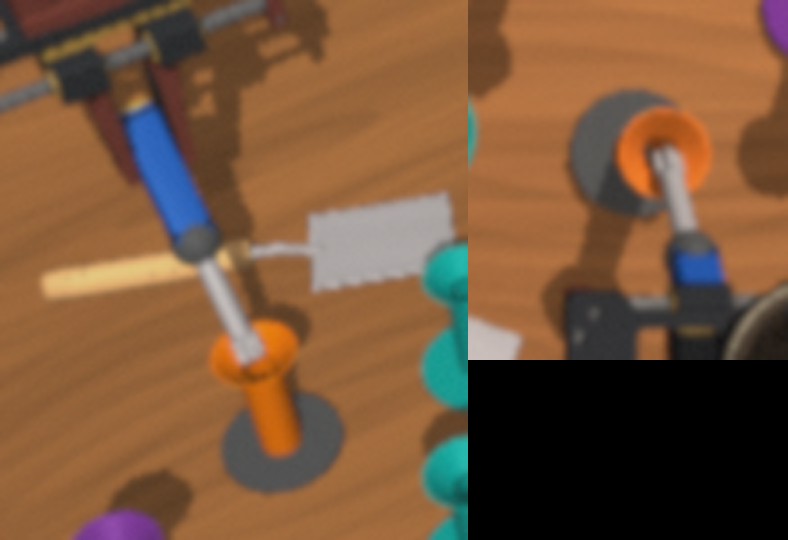

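>>> servo_tool(
  deltas=[
    {"tx": 0.1, "ty": 0, "tz": -0.2, "yaw": 0, "gripper": 1.5},
    {"tx": 0.4, "ty": 0, "tz": 0.1, "yaw": 0, "gripper": 1.5},
    {"tx": 0.8, "ty": 0, "tz": 0.4, "yaw": 0, "gripper": 1.5},
    {"tx": 1.2, "ty": 0, "tz": 0.6, "yaw": 0, "gripper": 1.5},
    {"tx": 1.7, "ty": 0, "tz": 0.7, "yaw": 0, "gripper": 1.5},
    {"tx": 2.6, "ty": 0, "tz": 0.9, "yaw": 0, "gripper": 1.5},
    {"tx": 3.5, "ty": 0, "tz": 1.0, "yaw": 0, "gripper": 1.5},
    {"tx": 4.5, "ty": 0, "tz": 1.1, "yaw": 0, "gripper": 1.5},
    {"tx": 4.5, "ty": 0, "tz": 1.1, "yaw": 0, "gripper": 1.5},
  ],
  squeeze=10,
)

```text
t: 23.82
ee_pos: [0.4099, -0.3148, 0.1697]
ee_rot: [2.214, 2.228, 0.001]
ft_force: [-0.3, -0.3, -1.1]
grip_width: 0.0217
```

```bash
cat >> h.py <<'E'
def lk(tag):
    st(); s,_=snap('scene','s'+tag);t,_=snap('top','t'+tag)
    a=cv2.resize(s[190:340,100:230,::-1],None,fx=3.6,fy=3.6,interpolation=cv2.INTER_CUBIC); b=cv2.resize(t[240:330,400:480,::-1],None,fx=4,fy=4,interpolation=cv2.INTER_CUBIC)
    h=np.zeros((540,a.shape[1]+b.shape[1],3),np.uint8); h[:a.shape[0],:a.shape[1]]=a; h[:b.shape[0],a.shape[1]:]=b; cv2.imwrite(f'pics/l{tag}.png',h)
E
python3 -c "from h import *; lk('26')"
```

```text
t 23.825 tcp [ 0.4099 -0.3148  0.1697] xaz 90.37 zdir [ 0.0006  0.0004 -1.    ] F [-0.33 -0.31 -1.14] M [ 0.096 -0.049  0.029] w 0.0217 q [ 1.033  0.343 -0.58   1.889  0.224  0.974  1.929]
```

View pics/l26.png

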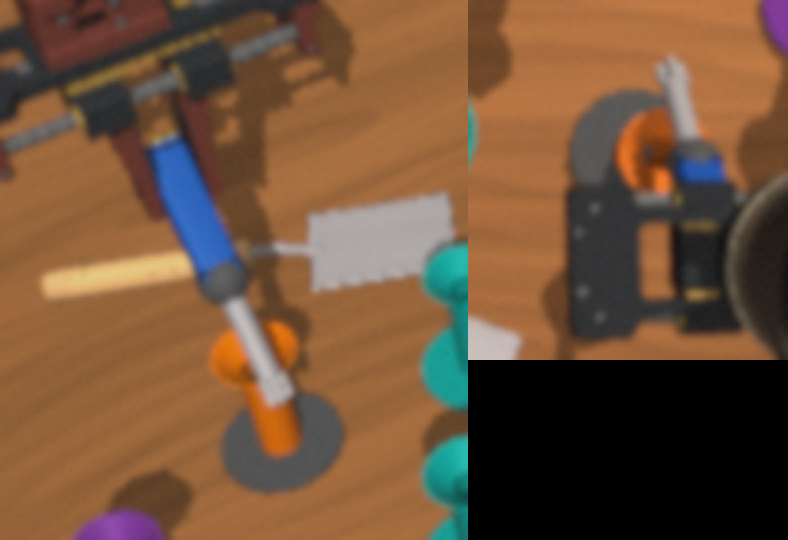

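>>> servo_tool(
  deltas=[
    {"tx": -0.5, "ty": 0, "tz": 1.5, "yaw": 0, "gripper": 1.5},
    {"tx": -3, "ty": 0.1, "tz": 2, "yaw": 0, "gripper": 1.5},
    {"tx": -6, "ty": 0.1, "tz": 2, "yaw": 0, "gripper": 1.5},
    {"tx": -8.8, "ty": 0.1, "tz": 1.5, "yaw": 0, "gripper": 1.5},
    {"tx": -8.8, "ty": 0.1, "tz": -0.8, "yaw": 0, "gripper": 1.5},
    {"tx": -8.8, "ty": 0.1, "tz": -2.7, "yaw": 0, "gripper": 1.5},
    {"tx": -8.8, "ty": 0.1, "tz": -2.7, "yaw": 0, "gripper": 1.5},
  ],
  squeeze=20,
)

```text
t: 24.8
ee_pos: [0.3199, -0.3139, 0.1427]
ee_rot: [-2.215, -2.226, 0.0]
ft_force: [-0.4, -0.7, -2.3]
grip_width: 0.0221
```

```bash
python3 -c "from h import *; lk('27')"
```

```text
t 24.8 tcp [ 0.3199 -0.3139  0.1427] xaz 90.27 zdir [-0.0013  0.0009 -1.    ] F [-0.41 -0.75 -2.31] M [ 0.091 -0.071 -0.002] w 0.0221 q [ 1.165  0.262 -0.572  2.068  0.186  0.862  2.062]
```

View pics/l27.png

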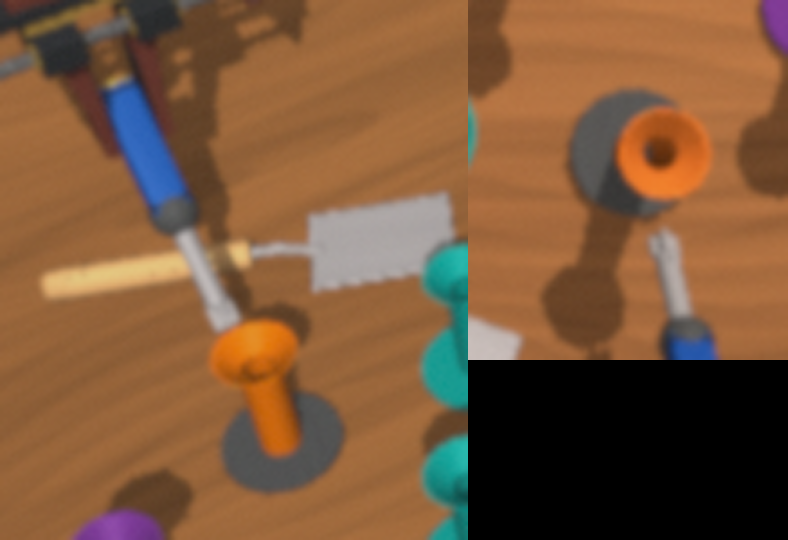

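>>> servo_tool(
  deltas=[
    {"tx": 0, "ty": 0, "tz": -0.5, "yaw": 0, "gripper": 1.5},
    {"tx": 1, "ty": 0, "tz": -0.5, "yaw": 0, "gripper": 1.5},
    {"tx": 2, "ty": 0, "tz": -0.2, "yaw": 0, "gripper": 1.5},
    {"tx": 3, "ty": 0, "tz": 0.2, "yaw": 0, "gripper": 1.5},
    {"tx": 4, "ty": 0, "tz": 0.6, "yaw": 0, "gripper": 1.5},
    {"tx": 5, "ty": 0, "tz": 0.9, "yaw": 0, "gripper": 1.5},
    {"tx": 6, "ty": 0, "tz": 1.2, "yaw": 0, "gripper": 1.5},
    {"tx": 7, "ty": 0, "tz": 1.4, "yaw": 0, "gripper": 1.5},
    {"tx": 8, "ty": 0, "tz": 1.6, "yaw": 0, "gripper": 1.5},
    {"tx": 8, "ty": 0, "tz": 1.6, "yaw": 0, "gripper": 1.5},
  ],
  squeeze=12,
)

```text
t: 26.15
ee_pos: [0.4022, -0.314, 0.1588]
ee_rot: [2.214, 2.228, 0.002]
ft_force: [0.4, 0.4, -2.0]
grip_width: 0.0216
```

```bash
python3 -c "from h import *; lk('28')"
```

```text
t 26.15 tcp [ 0.4022 -0.314   0.1588] xaz 90.35 zdir [ 0.0014 -0.     -1.    ] F [ 0.4   0.39 -1.97] M [ 0.081 -0.207 -0.025] w 0.0216 q [ 1.038  0.345 -0.576  1.916  0.228  0.944  1.932]
```

View pics/l28.png

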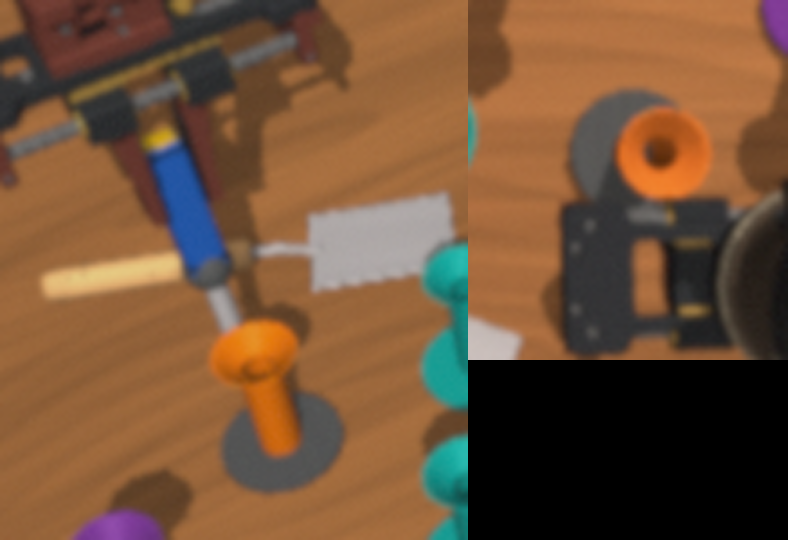

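>>> servo_tool(
  deltas=[
    {"tx": 0.7, "ty": 0, "tz": 0, "yaw": 0, "gripper": 1.5},
    {"tx": 1.4, "ty": 0, "tz": 0.1, "yaw": 0, "gripper": 1.5},
    {"tx": 2.0, "ty": 0, "tz": 0.1, "yaw": 0, "gripper": 1.5},
    {"tx": 2.0, "ty": 0, "tz": 0.1, "yaw": 0, "gripper": 1.5},
  ],
  squeeze=12,
)

```text
t: 26.75
ee_pos: [0.4216, -0.314, 0.1597]
ee_rot: [2.215, 2.228, 0.001]
ft_force: [-0.9, -0.2, -3.4]
grip_width: 0.022
```

>>> servo_tool(
  deltas=[
    {"tx": -0.3, "ty": 0, "tz": 0, "yaw": 0, "gripper": 1.5},
    {"tx": -0.5, "ty": 0, "tz": 2, "yaw": 0, "gripper": 1.5},
    {"tx": -0.5, "ty": 0, "tz": 5, "yaw": 0, "gripper": 1.5},
    {"tx": -0.5, "ty": 0, "tz": 5.5, "yaw": 0, "gripper": 1.5},
    {"tx": -0.5, "ty": 0, "tz": 5.5, "yaw": 0, "gripper": 1.5},
  ],
  squeeze=25,
)

```text
t: 27.38
ee_pos: [0.4157, -0.3142, 0.2144]
ee_rot: [2.216, 2.227, -0.0]
ft_force: [-0.4, 0.2, -2.7]
grip_width: 0.0216
```

Run:
```python
from h import *
lk('29')
a=cv2.imread('pics/s29.png'); cv2.imwrite('pics/s29c.png',cv2.resize(a[150:320,100:230],None,fx=3.5,fy=3.5,interpolation=cv2.INTER_CUBIC))
```

```text
t 27.375 tcp [ 0.4157 -0.3142  0.2144] xaz 90.29 zdir [ 0.0002 -0.0004 -1.    ] F [-0.37  0.15 -2.68] M [ 0.093 -0.144  0.027] w 0.0216 q [ 1.039  0.301 -0.591  1.827  0.19   1.07   1.953]
```

View pics/s29c.png

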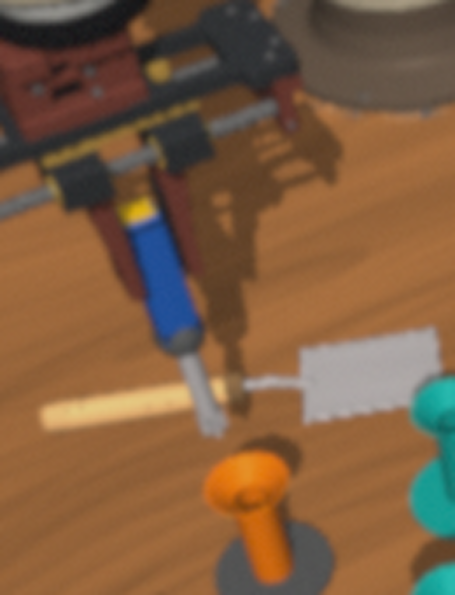

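Run:
```python
from h import *
np.set_printoptions(precision=4,suppress=True)
az=np.radians(90.3); j=np.array([np.cos(az),np.sin(az),0]); tcp=np.array([.4157,-.3142,.2144])
def hit(px):
    o,d=ray('scene',*px); return o+d*((tcp-o)@j)/(d@j)
t=hit((100+212/3.5-.4,150+428/3.5-.4)); print('tip',t,t-tcp)
for p in((180,335),(138,211)):
    q=hit((100+p[0]/3.5-.4,150+p[1]/3.5-.4)); v=q-t; print(q-tcp,np.linalg.norm(v),'lean',np.degrees(np.arctan2(-v[0],v[2])))
for lean in(0,5,10,15):
    p=np.radians(lean); a=np.array([-np.sin(p),0,np.cos(p)]); P=tcp+[0,0,.012]; print(lean,'tip px',proj('scene',P-.125*a),'ball',proj('scene',P-.053*a),'top',proj('scene',P+.025*a))
print('obs tip',(100+212/3.5-.4,150+428/3.5-.4))
```

```text
tip [ 0.4098 -0.3142  0.0901] [-0.0059 -0.     -0.1243]
[-0.0074 -0.     -0.0497] 0.07460423355556473 lean 1.1984947063505453
[-0.0071 -0.      0.0402] 0.16448023909278436 lean 0.4333433006504835
0 tip px [160.0375 269.9252] ball [151.417  244.3813] top [140.949  213.4261]
5 tip px [162.0985 273.1721] ball [152.3093 245.7494] top [140.5192 212.7902]
10 tip px [164.0647 276.1174] ball [153.1494 246.9643] top [140.1211 212.2412]
15 tip px [165.9222 278.7373] ball [153.931  248.0163] top [139.7578 211.783 ]
obs tip (160.17142857142855, 271.8857142857143)
```

>>> servo_tool(
  deltas=[
    {"tx": 1.5, "ty": 0, "tz": 0.3, "yaw": 0, "gripper": 1.5},
    {"tx": 3.0, "ty": 0, "tz": 0.3, "yaw": 0, "gripper": 1.5},
    {"tx": 3.6, "ty": 0.05, "tz": 0, "yaw": 0, "gripper": 1.5},
    {"tx": 3.6, "ty": 0.05, "tz": -1, "yaw": 0, "gripper": 1.5},
    {"tx": 3.6, "ty": 0.05, "tz": -2, "yaw": 0, "gripper": 1.5},
    {"tx": 3.6, "ty": 0.05, "tz": -3, "yaw": 0, "gripper": 1.5},
    {"tx": 3.6, "ty": 0.05, "tz": -4, "yaw": 0, "gripper": 1.5},
    {"tx": 3.6, "ty": 0.05, "tz": -4, "yaw": 0, "gripper": 1.5},
  ],
  squeeze=12,
)

```text
t: 28.48
ee_pos: [0.4525, -0.3139, 0.1756]
ee_rot: [2.214, 2.225, 0.001]
ft_force: [-1.2, 1.2, 6.3]
grip_width: 0.0219
```

Run:
```python
from h import *
lk('30')
```

```text
t 28.475 tcp [ 0.4525 -0.3139  0.1756] xaz 90.29 zdir [ 0.0018 -0.0012 -1.    ] F [-1.24  1.21  6.3 ] M [0.426 0.009 0.055] w 0.0219 q [ 0.969  0.393 -0.578  1.806  0.249  1.014  1.87 ]
```

View pics/l30.png

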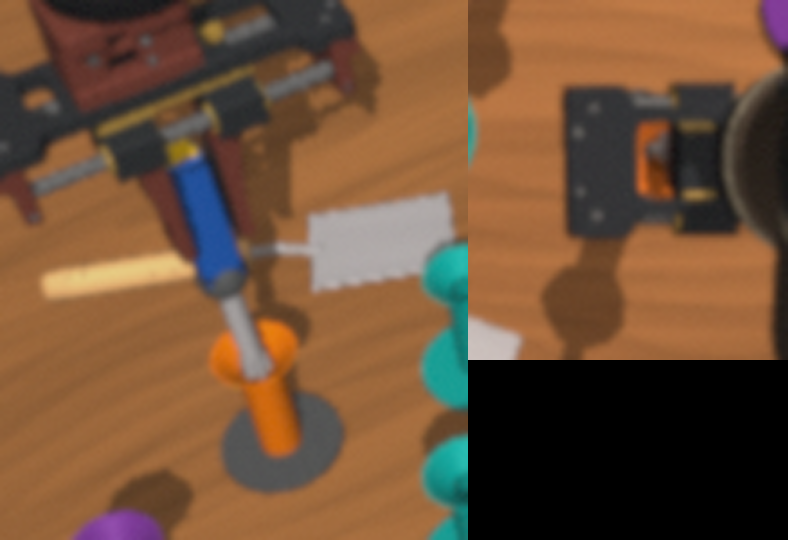

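>>> servo_tool(
  deltas=[
    {"tx": 0, "ty": 0, "tz": 0.6, "yaw": 0, "gripper": 1.5},
    {"tx": -0.1, "ty": 0.25, "tz": 0.4, "yaw": 0, "gripper": 1.5},
    {"tx": -0.1, "ty": 0.25, "tz": 0.0, "yaw": 0, "gripper": 1.5},
    {"tx": -0.1, "ty": 0.25, "tz": -0.3, "yaw": 0, "gripper": 1.5},
    {"tx": -0.1, "ty": 0.25, "tz": -0.3, "yaw": 0, "gripper": 1.5},
  ],
  squeeze=12,
)

```text
t: 29.2
ee_pos: [0.4505, -0.3111, 0.1712]
ee_rot: [-2.215, -2.227, 0.0]
ft_force: [0.2, -0.2, -1.0]
grip_width: 0.0218
```

Run:
```python
from h import *
lk('31')
a=cv2.imread('pics/s31.png'); cv2.imwrite('pics/s31c.png',cv2.resize(a[255:325,140:200],None,fx=8.5,fy=8.5,interpolation=cv2.INTER_CUBIC))
```

```text
t 29.2 tcp [ 0.4505 -0.3111  0.1712] xaz 90.3 zdir [-0.0008  0.0005 -1.    ] F [ 0.21 -0.2  -0.99] M [-0.012 -0.044 -0.01 ] w 0.0218 q [ 0.967  0.394 -0.577  1.815  0.25   1.006  1.865]
```

View pics/s31c.png

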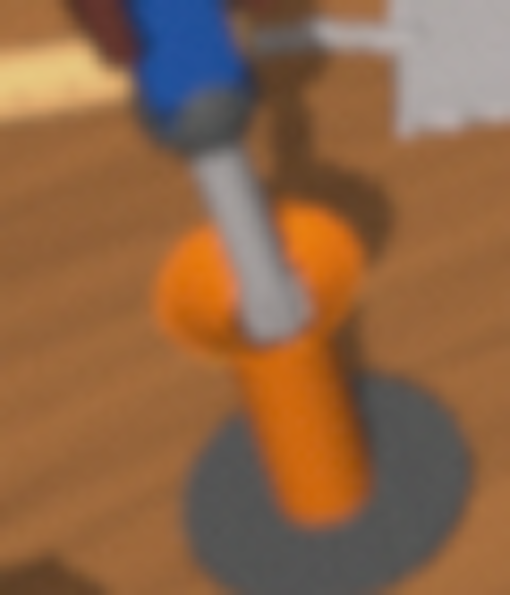

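>>> servo_tool(
  deltas=[
    {"tx": 0, "ty": 0, "tz": -0.7, "yaw": 0, "gripper": 1.5},
    {"tx": 0, "ty": 0, "tz": -1.4, "yaw": 0, "gripper": 1.5},
    {"tx": 0, "ty": 0, "tz": -2.0, "yaw": 0, "gripper": 1.5},
    {"tx": 0, "ty": 0, "tz": -2.0, "yaw": 0, "gripper": 1.5},
  ],
  squeeze=10,
)

```text
t: 29.8
ee_pos: [0.4506, -0.3109, 0.151]
ee_rot: [-2.215, -2.227, 0.0]
ft_force: [0.4, -0.7, -2.5]
grip_width: 0.0217
```

Run:
```python
from h import *
lk('32')
```

```text
t 29.8 tcp [ 0.4506 -0.3109  0.151 ] xaz 90.31 zdir [-0.0008  0.0008 -1.    ] F [ 0.4  -0.66 -2.5 ] M [-0.057 -0.01  -0.004] w 0.0217 q [ 0.958  0.417 -0.569  1.836  0.268  0.966  1.85 ]
```

View pics/l32.png

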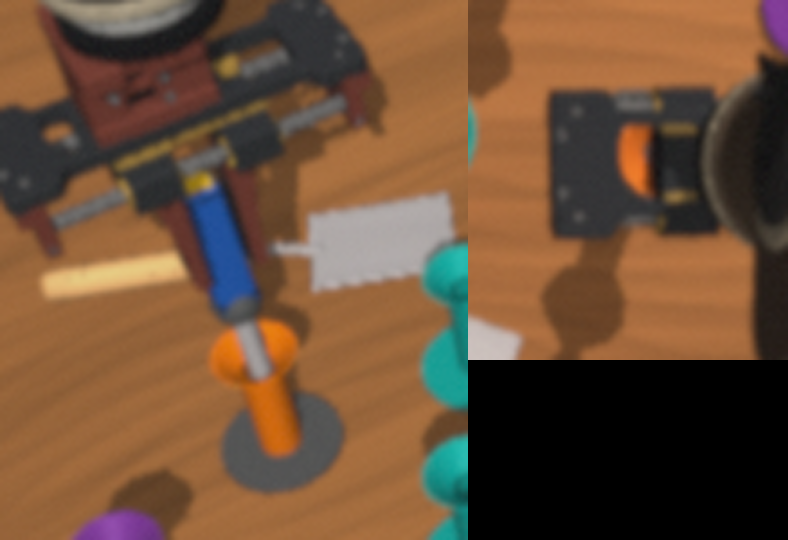

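>>> servo_tool(
  deltas=[
    {"tx": 0, "ty": 0, "tz": -0.7, "yaw": 0, "gripper": 1.5},
    {"tx": 0.05, "ty": -0.1, "tz": -1.4, "yaw": 0, "gripper": 1.5},
    {"tx": 0.1, "ty": -0.15, "tz": -2.0, "yaw": 0, "gripper": 1.5},
    {"tx": 0.1, "ty": -0.15, "tz": -2.4, "yaw": 0, "gripper": 1.5},
    {"tx": 0.1, "ty": -0.15, "tz": -2.4, "yaw": 0, "gripper": 1.5},
  ],
  squeeze=8,
)

```text
t: 30.52
ee_pos: [0.4543, -0.3126, 0.1285]
ee_rot: [2.212, 2.225, 0.004]
ft_force: [3.7, 0.7, 2.3]
grip_width: 0.0219
```

Run:
```python
from h import *
lk('33')
```

```text
t 30.525 tcp [ 0.4543 -0.3126  0.1285] xaz 90.35 zdir [ 0.0045 -0.0009 -1.    ] F [3.72 0.7  2.26] M [ 0.155 -1.185  0.004] w 0.0219 q [ 0.947  0.448 -0.558  1.853  0.291  0.918  1.832]
```

View pics/l33.png

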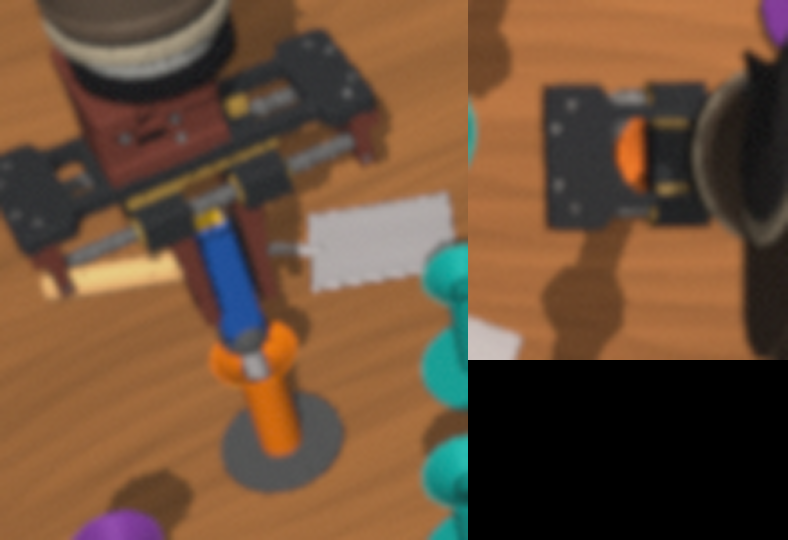

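>>> servo_tool(
  deltas=[
    {"tx": 0.1, "ty": 0, "tz": 0, "yaw": 0, "gripper": 2.4},
    {"tx": 0.1, "ty": 0, "tz": 0, "yaw": 0, "gripper": 3.0},
    {"tx": 0.1, "ty": 0, "tz": 0, "yaw": 0, "gripper": 5.0},
    {"tx": 0.1, "ty": 0, "tz": 0, "yaw": 0, "gripper": 6.0},
    {"tx": 0.1, "ty": 0, "tz": 0, "yaw": 0, "gripper": 6.0},
  ],
  squeeze=8,
)

```text
t: 31.25
ee_pos: [0.4528, -0.3126, 0.1277]
ee_rot: [-2.216, -2.227, 0.0]
ft_force: [-0.4, 0.2, -0.2]
grip_width: 0.0565
```

Run:
```python
from h import *
lk('34')
```

```text
t 31.25 tcp [ 0.4528 -0.3126  0.1277] xaz 90.3 zdir [-0.0002  0.0001 -1.    ] F [-0.38  0.23 -0.17] M [ 0.026 -0.073 -0.033] w 0.0565 q [ 0.946  0.449 -0.557  1.853  0.292  0.922  1.831]
```

View pics/l34.png

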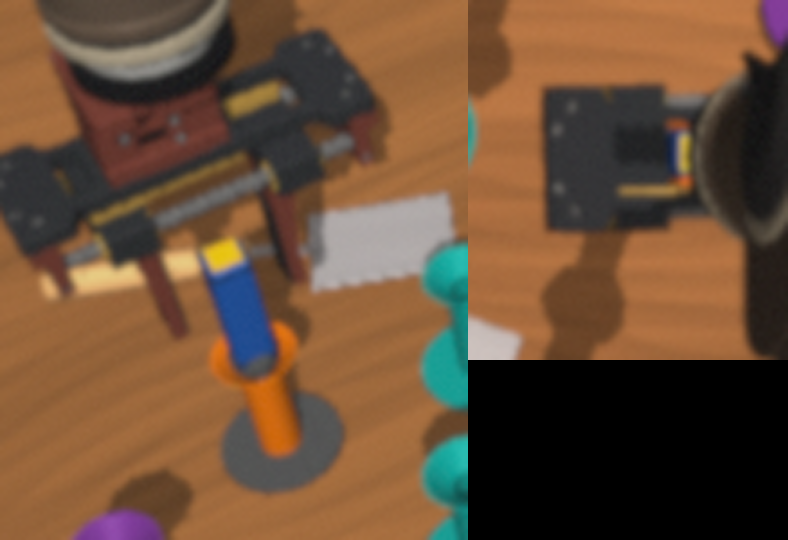

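Dropped and settled into the funnel. I'll lift straight up, move clear, and check.

>>> servo_tool(
  deltas=[
    {"tx": 0, "ty": 0, "tz": 3, "yaw": 0, "gripper": 7},
    {"tx": 0, "ty": 0, "tz": 7, "yaw": 0, "gripper": 7},
    {"tx": 0, "ty": 0, "tz": 11, "yaw": 0, "gripper": 7},
    {"tx": -3, "ty": -5, "tz": 13, "yaw": 0, "gripper": 7},
    {"tx": -6, "ty": -10, "tz": 13, "yaw": 0, "gripper": 7},
    {"tx": -8, "ty": -14, "tz": 13, "yaw": 0, "gripper": 7},
    {"tx": -8, "ty": -14, "tz": 13, "yaw": 0, "gripper": 7},
    {"tx": -8, "ty": -14, "tz": 13, "yaw": 0, "gripper": 7},
    {"tx": -8, "ty": -14, "tz": 13, "yaw": 0, "gripper": 7},
  ],
)

```text
t: 32.48
ee_pos: [0.3739, -0.4513, 0.2579]
ee_rot: [2.213, 2.23, 0.001]
ft_force: [-0.5, 0.5, 0.8]
grip_width: 0.0699
```

Run:
```python
from h import *
st(); s,_=snap('scene','s40');t,_=snap('top','t40')
np.set_printoptions(precision=4,suppress=True)
hsv=cv2.cvtColor(t,cv2.COLOR_RGB2HSV); m=cv2.inRange(hsv,(22,120,150),(35,255,255)); k=np.zeros_like(m); k[260:300,430:480]=m[260:300,430:480]; ys,xs=np.nonzero(k); c=(xs.mean(),ys.mean())
h2=cv2.cvtColor(s,cv2.COLOR_RGB2HSV); m2=cv2.inRange(h2,(22,120,120),(35,255,255)); k2=np.zeros_like(m2); k2[248:275,145:182]=m2[248:275,145:182]; ys2,xs2=np.nonzero(k2); c2=(xs2.mean(),ys2.mean())
print(c,c2,plane('top',*c,.16),tri(ray('top',*c),ray('scene',*c2)))
a=cv2.resize(s[240:340,130:210,::-1],None,fx=5,fy=5,interpolation=cv2.INTER_CUBIC); b=cv2.resize(t[180:230,240:300,::-1],None,fx=6,fy=6,interpolation=cv2.INTER_CUBIC)
h=np.zeros((500,760,3),np.uint8); h[:,:400]=a; h[:300,400:]=b; cv2.imwrite('pics/l40.png',h)
```

```text
t 32.475 tcp [ 0.3739 -0.4513  0.2579] xaz 90.44 zdir [ 0.0004  0.0003 -1.    ] F [-0.52  0.5   0.82] M [ 0.093 -0.158  0.016] w 0.0699 q [ 1.196  0.368 -0.53   1.621  0.196  1.206  2.204]
(np.float64(456.9605263157895), np.float64(278.05263157894734)) (np.float64(161.59574468085106), np.float64(260.1489361702128)) [ 0.4524 -0.3135  0.16  ] (array([ 0.4527, -0.3125,  0.1616]), np.float64(0.0013727053078636294))
```

View pics/l40.png

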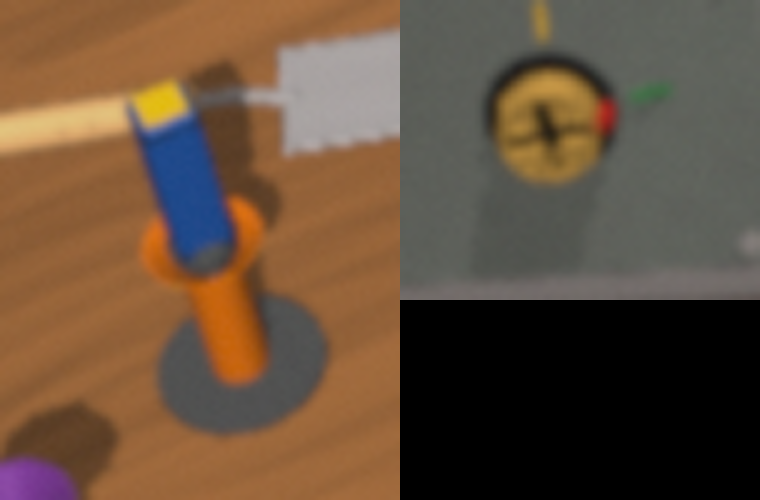

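View pics/t40.png

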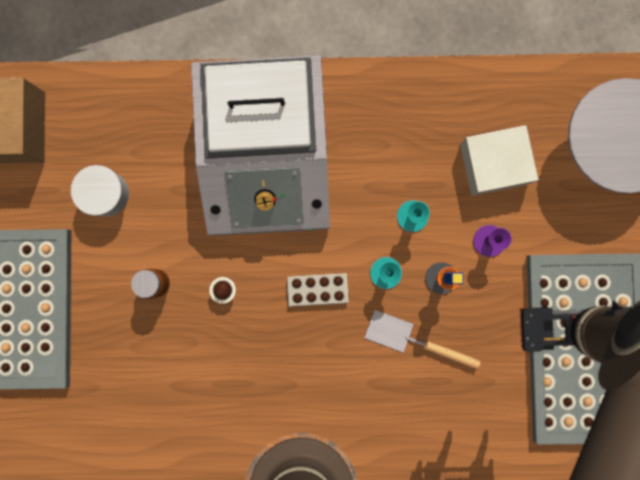

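```bash
python3 -c "
from workcell import r
print(r.sign_off())"
```

```text
the job is handed in; nothing more can be done
None
```

The cover is locked and the screwdriver is back in its orange stand. I handed the job in at about 32.5 s of the 58 s allowed. No verdict is given, so the checks below are my own.

**What I did**
- The tool can only point down. I tipped the screwdriver to about 35° by levering its bit in the stand's bore.
- I set the bit into the screw, pushed it in and turned the screw clockwise to its stop without letting it up. The turn was three moves with short stops for pictures.
- At the end of the turn the fingers held only the top corner of the handle. I let go with the bit still in the locked screw, and the driver leaned over to about 68° and stayed there. I gripped it again, swung it back up and pulled it out.
- My first try at standing it up in the funnel slipped out. I straightened it against the funnel rim instead, lowered it into the bore and let it settle.

**Last checks**
- **Screw:** the pointer is at the green mark. I measured about 1.39 to 1.40 rad in both cameras while the screw was still pushed in, and it looks unchanged now. The head looks fully sprung up.
- **Screwdriver:** its top is at (0.453, -0.313, 0.161), within about 1–2 mm of where it started, so it is upright and fully down. The gripper is open and clear.
- **Jar, mould and cup:** they look unmoved in the top picture.

**Less certain**
- **Bit depth and push:** both come from pictures and TCP travel, good to about 2 mm. They put the tip about 2.5 mm from the recess floor, and 4.5 mm is allowed.
- **Driver lean at the stop:** it was about 0.12–0.15 rad off the screw's axis when it first reached the stop. I brought it back to about 0.065 rad with the screw still pushed in, and held it there.
- **Push force:** the wrist force peaked at about 41 N along the screw's axis.

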